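Pack the counter kit tray and close its sliding stop

ROBOT

A 6-joint arm with a two-finger parallel gripper is mounted at the origin on a cart in front of the work surface, level with it; the furniture and walls round the work are solid. World frame = base frame: x ahead of the robot, y to its left, z up, the work surface at z = 0. Lengths are in m, angles in rad, forces in N, time in s.
With the tool pointing down it reaches from about 0.325 to 0.9 m from the base axis. Payload 6.1 kg.
Tool frame: the origin (TCP) lies at the very end of the fingers, on their centre line; the grasp point (between the pads) lies 19 mm behind it (arm.grip_point_offset is the z of the grasp point in the tool frame, in m); z points along the fingers, y is the line along which they close (so a half turn about z gives the same grasp; the last joint's range is limited). The gripper opens to 87 mm and grips with 3 to 60 N. Pads are 19 mm wide; open, the fingers measure 117 mm over their backs; the gripper's body (75 mm by 190 mm) begins 51 mm behind the grasp point.
Start: joints at [1.131, 0.22, 1.526, -0, 1.395, -0.126], TCP at [0.193, 0.594, 0.223] pointing down, gripper open.
Joint ranges: [-2.98, 2.98], [-0.91, 2.08], [0.09, 2.57], [-1.24, 4.39], [0.2, 2.65], [-2.68, 2.68]. Speed limits (rad/s): [2.57, 2.57, 3.01, 3.14, 3.14, 3.14].

INTERFACE

Orientations are given as a unit quaternion [w, x, y, z].
In Python, from rig import arm gives the robot as it stands. The module is installed in compiled form; this text tells all that it offers.
- The arm moves only by the tool arm_command, never from a script. Its argument "rows" is a list of rows, each an object of numbers: "rx", "ry", "rz": the turn, a rotation vector about the world's x, y, z scaled (see below); "tx", "ty", "tz": the shift along the world's x, y, z scaled (see below); "claw": the opening, from -1 (shut) to 1 (fully open). A call has exactly 10 rows; each row shifts and turns the commanded pose from where the row before left it; what a row does not reach is not made up. The controller multiplies each number of a shift by 50 mm and each number of a turn by pi/2 rad. A row lasts 1/12 s, in which the tool goes at most 41.7 mm and 7.16 degrees, less where a joint would pass 70% of its speed; a pose out of reach is approached as far as the arm can. A call with a number of a shift or a turn outside -1 to 1 is refused whole. A call with a gripper value outside its range is refused whole. The fingers move at their own pace and stop on an object; "newtons" is the grip in N (left out, the last holds). Time passes only in rows, so rows that do not move let the fingers close, or fill a call up. It gives the time, the measured TCP pose, the force, the opening and the grip force at its end, in the units of the state.
- arm.sense(): the state, without advancing time (a new reading comes with each control period).
- arm.read_camera(name): name is "scene" or "side" or "wrist"; returns a dict with "pixels" (420x560x3 uint8, blue, green, red), "fov_y" (degrees; the focal length in pixels is half the picture's height over the tangent of half this angle, whatever the lens; pixels are square), "cx", "cy" (the principal point, pixels), "extrinsics" (4x4, takes a point from camera to world coordinates); the wrist camera has in their place "tool_from_camera" (4x4, takes a point from camera to tool coordinates, whose origin is the TCP and whose axes are the flange's). Camera axes: x right, y down, z forward; pixel columns grow to the right and rows downward; lengths in m; the calibration is good to about 2 mm. The wrist camera is an equidistant fisheye: a pixel r from the principal point sees the ray r / f radians off the axis. A picture is of the moment at which its call begins: read the wrist's pose just before it. There is no depth.
- arm.finish_job(): hands the job in; it is judged then, once.
The state is a dict: "time_s": time; "joint_pos": joint angles; "joint_vel": joint speeds; "joint_efforts": joint torques, N m; "tcp_pos": TCP position; "tool_rot": TCP orientation; "ft_force": force on the tool from outside, world axes, zero at the start; "moment": the same for the moment, N m; "gripper_width": finger opening in m; "grasp_force": force on a finger pad.
Only numpy, scipy, OpenCV 4.12 (cv2) and the standard library are available. Lean on these libraries where they do the work, as an engineer would, in place of code of your own. Each camera call takes 0.05 s, during which the arm holds its last target. There are 200 camera calls.

TASK

Finish packing the grey kit tray: the power adapter has been dropped in the hand terminal's pocket, so seat it in its own pocket with its prongs in the narrow slot, and lay the hand terminal keypad up in the pocket this frees. Set the loose white carton down flat in the long channel between the white carton already there and the black sliding stop (draw the stop back first if it leaves too little room), then slide the stop up until both cartons are packed against the other end of the channel with no gaps. Leave the two stacks of cups and the brown carton where they stand.

Things in the scene. Friction and masses are not known exactly. Their poses are not given: they have to be found in the camera images.
- kit_tray: Flat moulded grey tray, 222 (x) x 232 (y) x 14 mm, fixed to the desk (top z = 0). Origin: centre of its underside; x away from the robot, y left. Floor 4 mm thick: pockets and channel 10 mm deep. Terminal pocket front left, adapter pocket front right, carton channel along the back. Pocket edges: lowest 3 mm upright, above that sloping out 3.5 mm as a lead-in.
- terminal_pocket (a point): Centre of the terminal pocket's floor: tray frame (-0.064, 0.044, 0.004), axes as the tray's. Pocket 126 mm along tray y, 70 mm along x; finger cut-outs 38 mm wide, down to the floor, before and behind its middle (24 mm deep behind, open to the front).
- adapter_pocket (a point): Where the adapter's origin lies when centred in its pocket: tray frame (-0.0395, -0.068, 0.004), axes as the tray's. Pocket 81 mm along tray x, 54 mm along y, plus a prong slot 24 mm wide running on 16.5 mm toward -x.
- slot_end (a point): Front end of the prong slot, on its floor: tray frame (-0.095, -0.068, 0.004).
- channel_end (a point): Middle of the channel's left end wall, at the floor: tray frame (0.058, 0.106, 0.004). The channel runs along tray y from -0.106 to +0.106 and is 90 mm wide (x 0.013 to 0.103).
- adapter: Black power adapter, body 75 x 48 x 31 mm, 0.16 kg, two bright prongs at its -x end, cable stub at +x. Starts in the terminal's pocket, prongs to tray -y. Origin: underside (body x -0.036 to +0.039); x along it, y across (48 mm, grasp here), z up. Fits its pocket only with its x along tray +x, prongs to tray -x.
- prongs (a point): Tips of the adapter's 14 mm prongs: 50 mm from its origin along its -x, 8.5 mm above its underside.
- terminal: Black hand terminal, white keypad on top, 120 (x) x 64 (y) x 22 mm (24 at the keys), 0.14 kg; starts keypad up on the bare desk at the left (z = 0) or the 3 mm black rubber mat at the right (y below -0.148, z = 0.003). Origin: centre of its underside. Grasp across the 64 mm. In its pocket its x lies along tray y, either way round.
- carton_1: Small white carton, 56 (x) x 85 (y) x 29 mm, 0.07 kg, already in the channel near its left end, mostly a little short of it; its x lies along tray y. Origin: centre of its underside. Slides freely.
- carton_2: The loose white carton, like carton_1: 56 (x) x 85 (y) x 29 mm, 0.07 kg; starts on the desk at the left (z = 0) or the mat at the right (z = 0.003), where the terminal is not. Origin: centre of its underside. Grasp across the 56 mm; in the channel its x lies along tray y, either way round.
- stop (a joint): Black sliding stop in the channel (block 86 mm wide, 18 thick, 28 high, upright grip on top). Metres from the channel's right end, growing to the left (tray +y), 0 to 0.19. Pushing face at tray y = -0.088 + value. Needs about 2 N, stays where left; starts at 0 to 0.085. Reads 0.082 against both packed cartons. Setting a carton down between fingers needs some 105 mm from face to carton_1.
- stop_grip (a point): Top centre of the stop's upright grip: 12 mm thick (tray y), 42 mm wide (tray x), z 0.030 to 0.066, its top clear of the cartons (tops at z 0.033). At tray x 0.058, 9 mm behind the pushing face.
- cups_clear: Bystander: stack of clear cups, 92 mm across, 165 mm tall, on the mat at the right, well before the tall black sealing machine, which stands over the mat from x 0.575 on (y -0.46 to -0.17): keep gripper and wrist clear of it. Origin: centre of its underside.
- cups_white: Bystander: stack of white cups, 92 mm across, 130 mm tall, on the desk at the left. Origin: centre of its underside.
- brown_carton: Bystander: brown cardboard carton, 66 (x) x 105 (y) x 35 mm, too long for the channel, on the desk in front of the tray. Origin: centre of its underside.

How it is judged:
By the outcome, as a careful person would: the job done as asked, in the order asked, and still so for the second after the job is handed in, with the robot touching nothing.
It also fails if it takes over 72 s, if anything falls off the work surface, if the arm or the gripper's body presses on something with over 40 N, if the wrist force passes 120 N, or if a joint passes its speed limit or range.

## Working session

There is one attempt and no reset: what is moved stays moved. The work goes in short steps, Python scripts to look and compute and a tool call to move; the robot and the scene stay as the last step left them, time stands still between calls to the robot, and variables do not carry over. Pictures are saved under pics/ and viewed, at most 10 in all, crops included, and the job is handed in when it is done.

Besides the shell and the picture viewer there is one more tool, called after "Call:" as name(argument=value, ...) on one line, values as JSON. arm_command: Moves the arm, as the interface text tells. Its arguments: {"type":"object","properties":{"rows":{"type":"array"},"newtons":{"type":"number"}},"required":["rows"]}

```bash
mkdir -p pics
python3 - <<'E'
from rig import arm
import cv2,numpy as np
s=arm.sense();print({k:np.round(v,3) for k,v in s.items()}, arm.grip_point_offset)
for n in("scene","side","wrist"):
    c=arm.read_camera(n);cv2.imwrite(f"pics/{n}0.png",c["pixels"])
    print(n,c["fov_y"],c["cx"],c["cy"],np.round(c.get("extrinsics",c.get("tool_from_camera")),4).tolist())
E
```

```text
{'time_s': np.float64(0.0), 'joint_pos': array([ 1.131,  0.221,  1.528,  0.   ,  1.395, -0.126]), 'joint_vel': array([ 0.001, -0.   , -0.002,  0.002, -0.001,  0.001]), 'joint_efforts': array([ -0.   , -49.462, -38.736,   0.07 ,   0.058,  -0.   ]), 'tcp_pos': array([0.193, 0.594, 0.221]), 'tool_rot': array([-0.   ,  0.156,  0.988, -0.001]), 'ft_force': array([-0.298, -0.29 , -0.312]), 'moment': array([0.016, 0.024, 0.031]), 'grasp_force': np.float64(0.0), 'gripper_width': np.float64(0.087)} -0.0187
scene 44.31784821359634 283.28773496152 204.70378615448934 [[0.986, -0.1346, 0.0982, 0.3633], [-0.1661, -0.8399, 0.5168, -0.7407], [0.0129, -0.5258, -0.8505, 1.3338], [0.0, 0.0, 0.0, 1.0]]
side 44.70156648772973 281.96791301629855 212.82126456675462 [[-0.8087, -0.5217, 0.2717, 0.029], [-0.5882, 0.7117, -0.3841, 0.7139], [0.007, -0.4705, -0.8824, 1.6504], [0.0, 0.0, 0.0, 1.0]]
wrist 65.70646984690485 284.6239601885904 209.4241535893648 [[0.0009, -0.9545, -0.2981, 0.0825], [1.0, 0.0008, 0.0005, -0.0005], [-0.0002, -0.2981, 0.9545, -0.1614], [0.0, 0.0, 0.0, 1.0]]
```

View pics/scene0.png

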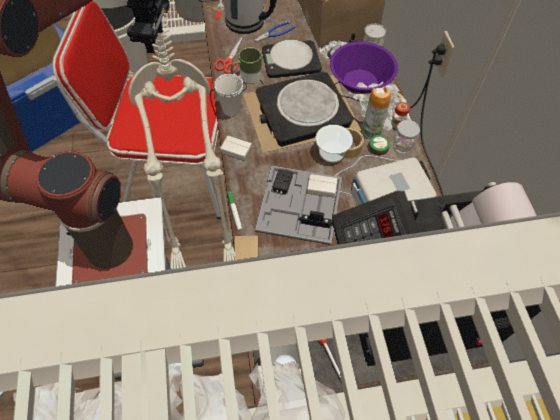

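View pics/side0.png

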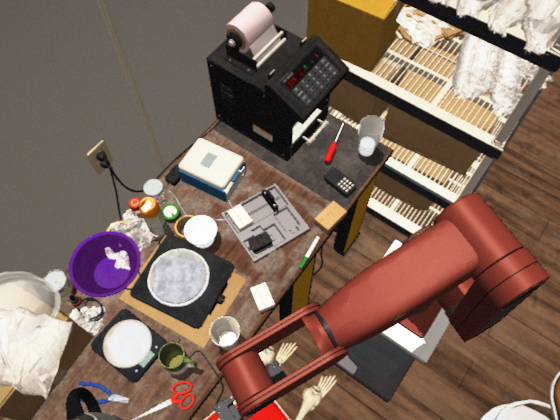

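The scene view shows the tray at about (299,205), with the adapter at (283,181), carton_1 at (322,184), the stop at (318,218) and the loose carton at (236,148). The side view shows the terminal on the mat at (341,181), the loose carton at (262,296), white cups at (224,332), clear cups at (370,135) and the brown carton at (329,215).

```bash
cat > h.py <<'E'
import numpy as np, cv2, json
from scipy.spatial.transform import Rotation as R
from rig import arm
def shot(n,save=None):
    s=arm.sense(); c=arm.read_camera(n)
    c["f"]=c["pixels"].shape[0]/2/np.tan(np.radians(c["fov_y"]/2)); c["fish"]=n=="wrist"
    if n=="wrist":
        q=np.array(s["tool_rot"]); T=np.eye(4); T[:3,:3]=R.from_quat(q[[1,2,3,0]]).as_matrix(); T[:3,3]=s["tcp_pos"]
        c["E"]=T@np.array(c["tool_from_camera"])
    else: c["E"]=np.array(c["extrinsics"])
    if save: cv2.imwrite(f"pics/{save}.png",c["pixels"]); np.save(f"pics/{save}.npy",{k:c[k] for k in("f","fish","E","cx","cy","pixels")},allow_pickle=True)
    return c
def load(n): return np.load(f"pics/{n}.npy",allow_pickle=True).item()
def ray(c,u,v):
    a=np.array([u-c["cx"],v-c["cy"]])/c["f"]
    if c["fish"]:
        t=np.hypot(*a); d=np.r_[a/t*np.sin(t) if t>0 else a,np.cos(t)]
    else: d=np.r_[a,1]
    d=c["E"][:3,:3]@d; return c["E"][:3,3],d/np.linalg.norm(d)
def plane(c,u,v,z):
    o,d=ray(c,u,v); return o+d*(z-o[2])/d[2]
def tri(rays):
    A=np.zeros((3,3));b=np.zeros(3)
    for o,d in rays:
        P=np.eye(3)-np.outer(d,d);A+=P;b+=P@o
    p=np.linalg.solve(A,b); return p,max(np.linalg.norm((np.eye(3)-np.outer(d,d))@(p-o)) for o,d in rays)
def proj(c,p):
    q=np.linalg.inv(c["E"])@np.r_[p,1]; q=q[:3]
    if c["fish"]:
        r=np.hypot(q[0],q[1]);t=np.arctan2(r,q[2]);a=q[:2]/max(r,1e-9)*t
    else:a=q[:2]/q[2]
    return a*c["f"]+[c["cx"],c["cy"]]
E
python3 - <<'E'
from h import *
a=shot("scene","sc");b=shot("side","si")
for n,z,p in[("c2",.029,(262,290)),("wcup",.13,(224,326)),("clear_top",.165,(372,124)),("term",.027,(341,181)),("brown",.035,(330,214)),("tray1",.014,(222,217)),("tray2",.014,(272,186)),("tray3",.014,(310,222)),("tray4",.014,(258,258)),("adapter",.035,(260,240)),("c1",.033,(239,217)),("stop",.066,(272,196))]:
    print(n,np.round(plane(b,*p,z),3))
print("sc c2",plane(a,236,146,.029),"tray",[np.round(plane(a,*p,.014),3) for p in((268,167),(341,172),(334,243),(257,232))])
print("c2 tri",tri([ray(a,236,147),ray(b,262,295)]))
E
```

```text
c2 [0.411 0.283 0.029]
wcup [0.411 0.468 0.13 ]
clear_top [ 0.438 -0.423  0.165]
term [ 0.43  -0.232  0.027]
brown [ 0.385 -0.087  0.035]
tray1 [0.697 0.143 0.014]
tray2 [ 0.63  -0.068  0.014]
tray3 [ 0.429 -0.028  0.014]
tray4 [0.495 0.194 0.014]
adapter [0.525 0.143 0.035]
c1 [0.641 0.114 0.033]
stop [ 0.586 -0.01   0.066]
sc c2 [0.40126028 0.29354976 0.029     ] tray [array([0.491, 0.207, 0.014]), array([0.714, 0.152, 0.014]), array([ 0.638, -0.09 ,  0.014]), array([ 0.424, -0.019,  0.014])]
c2 tri (array([0.40130375, 0.29490711, 0.02233951]), np.float64(0.0003397625928188872))
```

Call:
arm_command(rows=[{"tx":0.3,"ty":-0.75},{"tx":0.3,"ty":-0.75},{"tx":0.3,"ty":-0.75},{"tx":0.3,"ty":-0.75},{"tx":0.3,"ty":-0.75},{"tx":0.3,"ty":-0.75},{"tx":0.3,"ty":-0.75},{"tx":0.3,"ty":-0.75},{"tx":0.3,"ty":-0.75},{"tx":0.3,"ty":-0.75}])

```text
schema error: expected keys rx, ry, rz, tx, ty, tz, claw
```

Run:
```python
from h import *
c=shot("wrist","w1"); print(arm.sense()["tcp_pos"])
```

```text
[0.19282934 0.59428409 0.2221364 ]
```

View pics/w1.png

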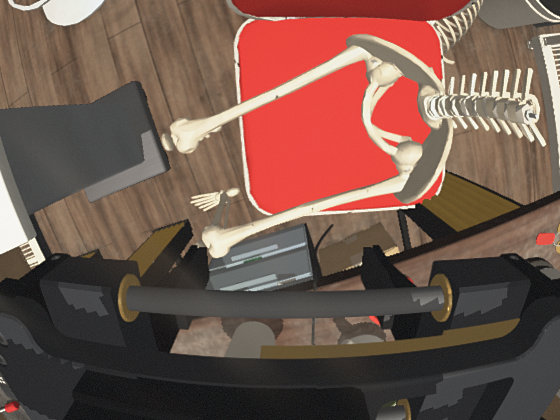

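The wrist picture shows the view looks back toward the robot, with the gripper across the bottom (rows above 250 hidden). Rows need all the keys.

Call:
arm_command(rows=[{"rx":0,"ry":0,"rz":-0.049,"tx":0.31,"ty":-0.57,"tz":0.08,"claw":1},{"rx":0,"ry":0,"rz":-0.049,"tx":0.31,"ty":-0.57,"tz":0.08,"claw":1},{"rx":0,"ry":0,"rz":-0.049,"tx":0.31,"ty":-0.57,"tz":0.08,"claw":1},{"rx":0,"ry":0,"rz":-0.049,"tx":0.31,"ty":-0.57,"tz":0.08,"claw":1},{"rx":0,"ry":0,"rz":-0.049,"tx":0.31,"ty":-0.57,"tz":0.08,"claw":1},{"rx":0,"ry":0,"rz":-0.049,"tx":0.31,"ty":-0.57,"tz":0.08,"claw":1},{"rx":0,"ry":0,"rz":-0.049,"tx":0.31,"ty":-0.57,"tz":0.08,"claw":1},{"rx":0,"ry":0,"rz":-0.049,"tx":0.31,"ty":-0.57,"tz":0.08,"claw":1},{"rx":0,"ry":0,"rz":-0.049,"tx":0.31,"ty":-0.57,"tz":0.08,"claw":1},{"rx":0,"ry":0,"rz":-0.049,"tx":0.31,"ty":-0.57,"tz":0.08,"claw":1}])

```text
time_s: 1.13
tcp_pos: [0.3483, 0.3081, 0.2629]
tool_rot: [0.0, 0.517, 0.856, 0.0]
ft_force: [1.2, 1.0, 0.8]
gripper_width: 0.0867
grasp_force: 0.0
```

Call:
arm_command(rows=[{"rx":0,"ry":0,"rz":-0.049,"tx":0.31,"ty":-0.57,"tz":0.08,"claw":1},{"rx":0,"ry":0,"rz":-0.049,"tx":0.31,"ty":-0.57,"tz":0.08,"claw":1},{"rx":0,"ry":0,"rz":-0.049,"tx":0.31,"ty":-0.57,"tz":0.08,"claw":1},{"rx":0,"ry":0,"rz":-0.049,"tx":0.31,"ty":-0.57,"tz":0.08,"claw":1},{"rx":0,"ry":0,"rz":-0.049,"tx":0.31,"ty":-0.57,"tz":0.08,"claw":1},{"rx":0,"ry":0,"rz":-0.049,"tx":0.31,"ty":-0.57,"tz":0.08,"claw":1},{"rx":0,"ry":0,"rz":-0.049,"tx":0.31,"ty":-0.57,"tz":0.08,"claw":1},{"rx":0,"ry":0,"rz":-0.049,"tx":0.31,"ty":-0.57,"tz":0.08,"claw":1},{"rx":0,"ry":0,"rz":-0.049,"tx":0.31,"ty":-0.57,"tz":0.08,"claw":1},{"rx":0,"ry":0,"rz":-0.049,"tx":0.31,"ty":-0.57,"tz":0.08,"claw":1}])

```text
time_s: 1.97
tcp_pos: [0.5034, 0.0229, 0.3029]
tool_rot: [0.0, 0.801, 0.599, 0.0]
ft_force: [0.1, 1.2, 0.2]
gripper_width: 0.0871
grasp_force: 0.0
```

Run:
```python
from h import *
c=shot("wrist","w2"); s=arm.sense();print(s["tcp_pos"],s["tool_rot"],s["joint_pos"],s["time_s"])
```

```text
[0.5058988  0.01808122 0.30351982] [2.46055402e-03 8.03135153e-01 5.95791802e-01 1.35968740e-05] [-0.11773286 -0.11224167  1.72243655 -0.00356518  1.52800233  0.1767031 ] 2.0167
```

View pics/w2.png

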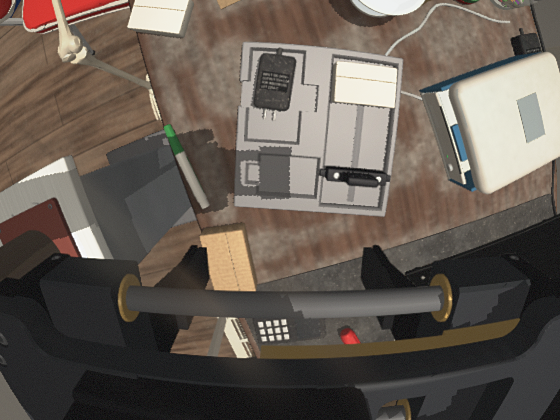

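The wrist view shows the tray's corners at (246,43), (402,58), (388,214) and (236,205). The adapter is at (275,80) with prongs down at (270,113), carton_1 is at (365,83) and the stop grip at (355,176). The terminal's keypad peeks out at (273,330), and the loose carton is at (160,15).

```bash
cat >> h.py <<'E'
def rect(c,mask,z,near=None,amin=80):
    cs,_=cv2.findContours(mask.astype(np.uint8),cv2.RETR_EXTERNAL,cv2.CHAIN_APPROX_NONE); out=[]
    for k in cs:
        if cv2.contourArea(k)<amin: continue
        P=np.array([plane(c,*(q+0.0),z)[:2] for q in k[:,0]],np.float32)*1000
        (x,y),(w,h),a=cv2.minAreaRect(P); M=cv2.moments(k)
        if w<h: w,h,a=h,w,a-90
        out.append([round(float(t),1) for t in (x,y,w,h,(a+90)%180-90)]+[tuple(np.round(k[:,0].mean(0)))])
    return sorted(out,key=lambda r:-r[2]*r[3])
E
python3 - <<'E'
from h import *
c=load("w2");im=c["pixels"];hsv=cv2.cvtColor(im,cv2.COLOR_BGR2HSV);H,S,V=cv2.split(hsv)
for p in((300,65),(300,300)): pass
for n,(x,y) in dict(tray=(255,200),tray2=(315,60),desk=(200,100),c1=(365,72),c1side=(365,100),adapter=(262,95),stop=(330,174),c2=(160,12)).items(): print(n,hsv[y,x])
roi=np.zeros_like(V);roi[35:225,225:415]=1
tr=(S<40)&(V>75)&(roi>0); tr=cv2.morphologyEx(tr.astype(np.uint8),cv2.MORPH_CLOSE,np.ones((7,7)))
print("tray",rect(c,tr,.014)[:2])
dk=(V<62)&(roi>0); print("dark .035",rect(c,cv2.morphologyEx(dk.astype(np.uint8),cv2.MORPH_OPEN,np.ones((5,5))),.035)[:4])
print("dark .066",rect(c,dk,.066)[:4])
wh=(V>185)&(S<70); print("white .033",rect(c,wh&(roi>0),.033)[:3]); print("white .029",rect(c,wh,.029)[:8])
cv2.imwrite("pics/w2crop.png",cv2.resize(im[35:225,225:415],(760,760))[:600] if 0 else cv2.resize(im[35:225,225:415],(600,600),interpolation=cv2.INTER_CUBIC))
E
```

```text
tray [ 14  20 169]
tray2 [ 15  21 196]
desk [ 13  75 126]
c1 [ 24  17 244]
c1side [ 23  18 244]
adapter [12 18 71]
stop [ 0 10 74]
c2 [ 23  19 242]
tray [[580.3, 77.0, 272.6, 248.2, 69.8, (np.float64(324.0), np.float64(121.0))]]
dark .035 [[595.9, -9.4, 45.5, 12.5, -15.5, (np.float64(355.0), np.float64(176.0))]]
dark .066 [[589.3, -1.1, 84.8, 22.5, -20.4, (np.float64(355.0), np.float64(176.0))], [524.8, 140.2, 33.8, 23.6, -25.8, (np.float64(273.0), np.float64(81.0))]]
white .033 [[582.1, 90.6, 193.3, 160.6, -20.3, (np.float64(324.0), np.float64(99.0))], [640.3, 111.1, 87.1, 58.2, -19.5, (np.float64(364.0), np.float64(82.0))], [632.6, 36.1, 85.1, 35.6, 70.0, (np.float64(373.0), np.float64(138.0))]]
white .029 [[902.3, 8.7, 234.7, 179.7, 7.9, (np.float64(513.0), np.float64(119.0))], [582.7, 90.5, 195.1, 162.1, -20.3, (np.float64(324.0), np.float64(99.0))], [210.4, 360.3, 129.1, 78.5, -75.9, (np.float64(55.0), np.float64(29.0))], [641.4, 111.1, 87.9, 58.8, -19.5, (np.float64(364.0), np.float64(82.0))], [397.7, 295.0, 84.0, 50.3, -30.6, (np.float64(158.0), np.float64(15.0))], [759.5, 6.2, 144.5, 22.3, -83.9, (np.float64(454.0), np.float64(136.0))], [633.6, 35.5, 85.9, 35.9, 70.0, (np.float64(373.0), np.float64(138.0))], [590.3, 51.1, 84.1, 36.2, 69.7, (np.float64(340.0), np.float64(134.0))]]
```

View pics/w2crop.png

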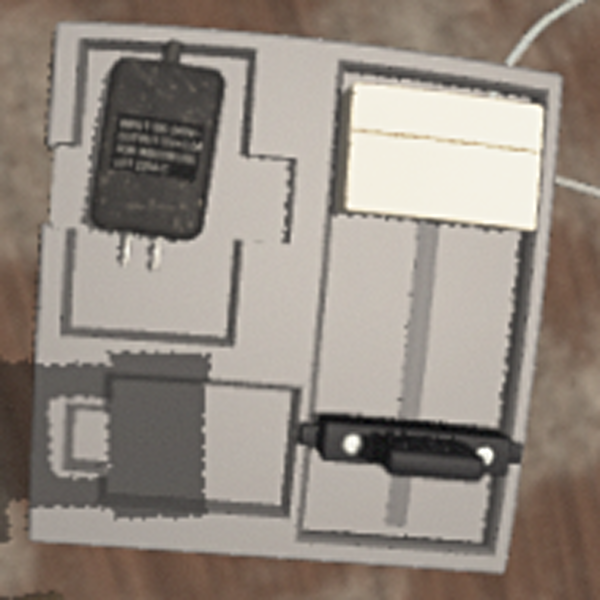

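The crop shows the tray corners at (57,23), (561,74), (503,572) and (30,541). The adapter body spans (112,60) to (205,238), with prong tips at (124,264) and (153,268). Carton_1's top spans (352,82) to (540,230).

Run:
```python
from h import *
c=load("w2"); print("cam",c["E"][:3,3])
g=lambda p:(p[0]/3.158+225-.35,p[1]/3.158+35-.35)
loc=np.array([[-111,116],[111,116],[111,-116],[-111,-116]])/1000
W=np.array([plane(c,*g(p),.014)[:2] for p in((57,23),(561,74),(503,572),(30,541))])
print(np.round(W,4),[round(np.linalg.norm(W[i]-W[(i+1)%4]),4) for i in range(4)])
lc=loc-loc.mean(0);wc=W-W.mean(0)
th=np.arctan2((lc[:,0]*wc[:,1]-lc[:,1]*wc[:,0]).sum(),(lc*wc).sum());C=W.mean(0)
print("tray",C,np.degrees(th)); Rt=np.array([[np.cos(th),-np.sin(th)],[np.sin(th),np.cos(th)]])
print("resid",np.round((W-C)@Rt-loc,4).tolist())
T=lambda p,z:np.round((plane(c,*g(p),z)[:2]-C)@Rt,4)
print("adapter top",[T(p,.035).tolist() for p in((112,60),(222,68),(207,232),(92,225))],"prongs",T((139,266),.0125))
print("c1",[T(p,.033).tolist() for p in((352,82),(543,104),(531,230),(344,212))])
print("stop block", T((302,433),.014),T((522,453),.014),"grip bar",T((388,460),.066),T((484,466),.066))
print("pocketT walls",T((80,45),.014),T((240,345),.014),"slot",T((52,433),.014))
for n,v in dict(term=(-.064,.044),ad=(-.0395,-.068),chan=(.058,.106)).items(): print(n,np.round(C+Rt@np.array(v),4))
for n in("sc","si"):
    d=load(n);print(n,[np.round(proj(d,np.r_[C+Rt@q,.014]),1).tolist() for q in loc])
```

```text
cam [0.52593137 0.10130591 0.46428767]
[[ 0.4995  0.2121]
 [ 0.7097  0.1348]
 [ 0.6278 -0.0851]
 [ 0.418  -0.0075]] [np.float64(0.224), np.float64(0.2347), np.float64(0.2237), np.float64(0.2342)]
tray [0.56374281 0.06360318] -20.326575589376453
resid [[-0.0008, 0.0009], [0.0011, 0.0015], [0.0007, -0.0012], [-0.001, -0.0013]]
adapter top [[-0.085, 0.0972], [-0.0398, 0.0966], [-0.0411, 0.027], [-0.0886, 0.0271]] prongs [-0.0691  0.0104]
c1 [[0.0143, 0.0962], [0.098, 0.0986], [0.0973, 0.0426], [0.0151, 0.0404]]
stop block [ 0.008  -0.0585] [ 0.1121 -0.059 ] grip bar [ 0.0373 -0.0573] [ 0.0779 -0.0565]
pocketT walls [-0.1011  0.1072] [-0.0228 -0.0212] slot [-0.1035 -0.0661]
term [0.519  0.1271]
ad [0.5031 0.0136]
chan [0.655  0.1429]
sc [[270.5, 165.5], [340.3, 176.9], [329.9, 241.7], [254.7, 228.6]]
si [[254.0, 260.9], [221.4, 213.6], [274.9, 183.4], [309.0, 227.7]]
```

Call:
arm_command(rows=[{"rx":0,"ry":0,"rz":-0.006,"tx":0.05,"ty":0.31,"tz":-0.43,"claw":1},{"rx":0,"ry":0,"rz":-0.006,"tx":0.05,"ty":0.31,"tz":-0.43,"claw":1},{"rx":0,"ry":0,"rz":-0.006,"tx":0.05,"ty":0.31,"tz":-0.43,"claw":1},{"rx":0,"ry":0,"rz":-0.006,"tx":0.05,"ty":0.31,"tz":-0.43,"claw":1},{"rx":0,"ry":0,"rz":-0.006,"tx":0.05,"ty":0.31,"tz":-0.43,"claw":1},{"rx":0,"ry":0,"rz":-0.006,"tx":0.05,"ty":0.31,"tz":-0.43,"claw":1},{"rx":0,"ry":0,"rz":-0.006,"tx":0.05,"ty":0.31,"tz":-0.43,"claw":1},{"rx":0,"ry":0,"rz":-0.006,"tx":0.05,"ty":0.31,"tz":-0.43,"claw":1},{"rx":0,"ry":0,"rz":0,"tx":0,"ty":0,"tz":0,"claw":1},{"rx":0,"ry":0,"rz":0,"tx":0,"ty":0,"tz":0,"claw":1}])

```text
time_s: 2.85
tcp_pos: [0.5216, 0.1488, 0.1292]
tool_rot: [-0.001, 0.821, 0.571, -0.002]
ft_force: [1.0, -0.3, 0.6]
gripper_width: 0.0871
grasp_force: 0.0
```

Run:
```python
from h import *
c=shot("wrist","w3"); s=arm.sense();print(s["tcp_pos"],s["tool_rot"])
C=np.array([.56374,.06360]);th=np.radians(-20.33)
print([np.round(proj(c,p),0).tolist() for p in ([.525,.142,.035],[.53,.09,.012],[.64,.111,.033],[.40,.295,.029])])
```

```text
[0.52274814 0.14843509 0.13074028] [ 2.50830734e-05  8.21264178e-01  5.70547996e-01 -3.65738878e-04]
[[292.0, 218.0], [315.0, 257.0], [426.0, 205.0], [99.0, 107.0]]
```

View pics/w3.png

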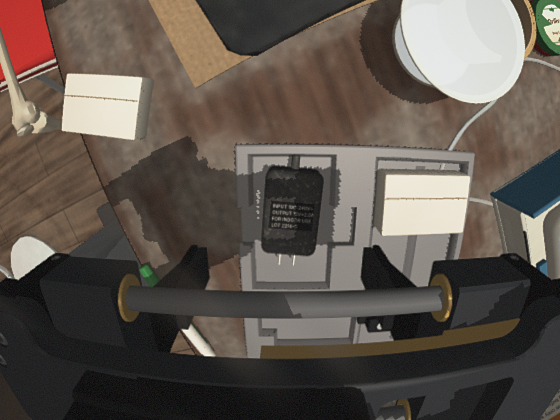

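The view shows the adapter body at (267,166)–(316,254), with prong tips at (279,265) and (295,264). The tray's left corners are at (236,144) and (474,153), carton_1 is at (384,172)–(470,234), and carton_2 at (66,74)–(148,138).

Run:
```python
from h import *
c=load("w3");im=c["pixels"];H,S,V=cv2.split(cv2.cvtColor(im,cv2.COLOR_BGR2HSV));print("cam",c["E"][:3,3])
big=V.astype(np.uint8)
wh=((V>195)&(S<60)).astype(np.uint8);wh[245:]=0
print("w .033",[r for r in rect(c,wh,.033) if 70<r[2]<110]);print("w .029",[r for r in rect(c,wh,.029) if 70<r[2]<110])
r0=np.zeros_like(V);r0[160:262,255:330]=1
for t in(55,70,85): print(t,rect(c,(V<t)&(r0>0),.035)[:1])
tl,tr=plane(c,236,144,.014)[:2],plane(c,474,153,.014)[:2];d=tr-tl
print("tray corners",tl,tr,np.linalg.norm(d),np.degrees(np.arctan2(d[1],d[0])))
P=[(plane(c,*p,.035)[:2]*1000).round(1).tolist() for p in((267,166),(322,168),(316,252),(263,250))];print(P,np.mean(P,0),"prongs",plane(c,287,264.5,.0125))
w=load("w2");g=lambda p:(p[0]/3.158+225-.35,p[1]/3.158+35-.35)
for n,p,q in[("ad TL",(112,60),(267,166)),("ad TR",(222,68),(322,168)),("ad BL",(92,225),(263,250)),("c1TL",(352,82),(384,172)),("c1BR",(531,230),(470,233)),("trayTL",(57,23),(236,144)),("trayTR",(561,74),(474,153))]:
    print(n,tri([ray(w,*g(p)),ray(c,*q)]))
```

```text
cam [0.55009908 0.22558685 0.29044234]
w .033 [[641.1, 110.2, 83.3, 54.5, -19.3, (np.float64(424.0), np.float64(204.0))], [402.0, 296.7, 81.8, 53.6, -31.1, (np.float64(98.0), np.float64(103.0))], [299.5, 373.5, 96.7, 26.8, -79.8, (np.float64(11.0), np.float64(88.0))]]
w .029 [[642.5, 108.4, 84.6, 55.3, -19.3, (np.float64(424.0), np.float64(204.0))], [399.7, 297.8, 83.1, 54.4, -31.1, (np.float64(98.0), np.float64(103.0))], [295.6, 375.7, 98.2, 27.2, -79.8, (np.float64(11.0), np.float64(88.0))]]
55 [[526.0, 146.8, 75.9, 46.9, 64.8, (np.float64(291.0), np.float64(210.0))]]
70 [[527.1, 149.2, 81.9, 47.5, 64.9, (np.float64(291.0), np.float64(205.0))]]
85 [[525.6, 145.1, 89.9, 63.2, 72.1, (np.float64(294.0), np.float64(201.0))]]
tray corners [0.5008068  0.21398602] [0.70937624 0.13481071] 0.2230917823753272 -20.787325225058925
[[521.2, 189.5], [561.8, 172.9], [533.8, 105.1], [491.5, 122.8]] [527.075 147.575] prongs [0.50225873 0.0916463  0.0125    ]
ad TL (array([0.51837168, 0.18736328, 0.01783671]), np.float64(0.000914346473256598))
ad TR (array([0.56175702, 0.17012531, 0.02112846]), np.float64(0.0007129865215702487))
ad BL (array([0.48967294, 0.11998917, 0.02784242]), np.float64(0.00022979201555010055))
c1TL (array([0.6120807 , 0.14976668, 0.02487627]), np.float64(8.508375128030791e-05))
c1BR (array([0.67094765, 0.07153094, 0.04203756]), np.float64(0.004155868940638309))
trayTL (array([0.49930267, 0.2137732 , 0.00681628]), np.float64(0.00023752909275353139))
trayTR (array([0.70963015, 0.13479769, 0.01384951]), np.float64(0.00015599387646186746))
```

Run:
```python
from h import *
c=load("w3");w=load("w2")
print(c["pixels"][248:276:1,272:302:2].max(2));print(w["pixels"][104:124,260:278].max(2))
```

```text
[[ 52  50  47  45  44  43  41  42  44  41  42  40  44  42  44]
 [ 47  46  47  42  46  49  45  45  41  41  44  40  45  39  37]
 [ 48  44  47  42  44  49  41  45  42  44  45  45  44  40  43]
 [ 45  43  40  44  48  45  47  43  40  42  44  44  43  42  38]
 [ 53  54  40  46  49  41  40  43  52  46  47  42  42  39  41]
 [105  96  60  77  86  54  45  54  58  47  59  48  37  41  41]
 [148 138  79 125 173 109 104 103  67  60  75  83  52  44  41]
 [147 146  90 146 222 146 149 147 113  73 120 192 108 106  89]
 [143 146 120 135 208 145 147 147 149  83 144 253 148 152 136]
 [143 145 144 132 194 141 148 146 148 113 135 244 144 149 148]
 [141 146 144 136 181 143 146 144 147 145 125 228 144 146 148]
 [145 143 146 137 177 142 145 144 144 147 127 215 142 147 144]
 [142 143 143 143 174 142 144 145 146 147 124 199 144 145 146]
 [143 144 144 149 163 145 145 143 145 144 122 185 144 142 146]
 [142 143 140 153 160 143 143 144 145 144 135 172 144 146 144]
 [142 139 141 179 163 142 143 143 142 144 146 171 144 142 144]
 [141 142 139 170 152 140 140 143 143 142 150 152 143 143 145]
 [143 142 140 148 142 143 140
[... 1465 characters left out ...]
 97 152 238 220 178 187]
 [187 189 164 109 183 238 178 186 187 191 190 167 114 149 232 218 181 187]
 [188 175 106 110 184 224 187 187 189 189 193 191 148 157 224 214 190 190]
 [186 179 129 137 214 206 190 187 188 190 193 174 129 160 219 213 188 189]
 [188 189 168 143 203 185 187 188 190 191 190 151 101 178 215 201 189 191]
 [184 188 179 169 196 183 186 189 190 190 191 150 101 190 206 186 188 189]
 [186 185 185 186 185 185 188 187 185 189 190 177 141 177 183 178 190 191]
 [186 186 185 186 187 187 187 186 188 189 190 189 178 186 188 187 189 190]
 [184 183 185 187 185 185 187 188 187 188 187 189 189 189 190 189 190 191]
 [186 185 186 184 188 189 187 188 188 187 189 188 190 190 189 188 190 191]]
```

Run:
```python
from h import *
c=load("w3");w=load("w2")
C=np.array([.56374,.06360]);th=np.radians(-20.4);Rt=np.array([[np.cos(th),-np.sin(th)],[np.sin(th),np.cos(th)]])
L=lambda x,y,z:np.r_[C+Rt@np.array([x,y]),z]
print("pred TL,TR",proj(c,L(-.111,.116,.014)),proj(c,L(.111,.116,.014)))
print("pred pocket bottom edge",proj(c,L(-.08,-.0225,.014)),proj(c,L(-.08,-.019,.004)),"top",proj(c,L(-.08,.1105,.014)))
print("col268",c["pixels"][264:290,266:274].max(2).mean(1).round())
print("col275 top",c["pixels"][138:166,272:280].max(2).mean(1).round())
for y in(.055,.06,.065): print(y,"prongs",proj(c,L(-.0655,y-.05,.0125)),proj(w,L(-.0655,y-.05,.0125)))
print("tri prong",tri([ray(c,286.5,264.5),ray(w,268.7,119.5)]))
```

```text
pred TL,TR [236.55223299 147.47299342] [473.28732693 154.50158189]
pred pocket bottom edge [274.12515848 289.57462866] [274.3870073  281.51298993] top [272.68920788 153.47748313]
col268 [142. 142. 142. 142. 142. 142. 141. 142. 142. 141. 142. 142. 142. 142.
 142. 142. 144. 128.  81.  88.  93.  94.  96.  95.  93. 119.]
col275 top [ 95.  95.  94.  95.  94.  76.  82. 126. 150. 170. 168. 166. 166. 167.
 168. 143.  91.  75. 121. 160. 166. 166. 164. 165. 166. 167. 143.  87.]
0.055 prongs [288.99082895 264.36910894] [271.06387416 122.85634633]
0.06 prongs [289.02614239 259.69745589] [271.30241547 119.26957134]
0.065 prongs [289.06129054 254.958663  ] [271.54267558 115.68076165]
tri prong (array([0.5031573 , 0.09654972, 0.02218151]), np.float64(0.00034380175861649956))
```

Call:
arm_command(rows=[{"rx":0,"ry":0,"rz":-0.025,"tx":0.04,"ty":-0.13,"tz":-0.38,"claw":1},{"rx":0,"ry":0,"rz":-0.025,"tx":0,"ty":0,"tz":-0.38,"claw":1},{"rx":0,"ry":0,"rz":0,"tx":0,"ty":0,"tz":-0.38,"claw":1},{"rx":0,"ry":0,"rz":0,"tx":0,"ty":0,"tz":-0.38,"claw":1},{"rx":0,"ry":0,"rz":0,"tx":0,"ty":0,"tz":-0.38,"claw":1},{"rx":0,"ry":0,"rz":0,"tx":0,"ty":0,"tz":-0.38,"claw":1},{"rx":0,"ry":0,"rz":0,"tx":0,"ty":0,"tz":0,"claw":1},{"rx":0,"ry":0,"rz":0,"tx":0,"ty":0,"tz":0,"claw":-1},{"rx":0,"ry":0,"rz":0,"tx":0,"ty":0,"tz":0,"claw":-1},{"rx":0,"ry":0,"rz":0,"tx":0,"ty":0,"tz":0,"claw":-1}], newtons=25)

```text
time_s: 3.73
tcp_pos: [0.5266, 0.1419, 0.0187]
tool_rot: [0.001, 0.843, 0.537, 0.001]
ft_force: [-0.4, 0.8, 0.2]
gripper_width: 0.0744
grasp_force: 0.0
```

Call:
arm_command(rows=[{"rx":0,"ry":0,"rz":0,"tx":0,"ty":0,"tz":0,"claw":-1},{"rx":0,"ry":0,"rz":0,"tx":0,"ty":0,"tz":0,"claw":-1},{"rx":0,"ry":0,"rz":0,"tx":0,"ty":0,"tz":0,"claw":-1},{"rx":0,"ry":0,"rz":0,"tx":0,"ty":0,"tz":0,"claw":-1},{"rx":0,"ry":0,"rz":0,"tx":0,"ty":0,"tz":0,"claw":-1},{"rx":0,"ry":0,"rz":0,"tx":0,"ty":0,"tz":0,"claw":-1},{"rx":0,"ry":0,"rz":0,"tx":0,"ty":0,"tz":0.2,"claw":-1},{"rx":0,"ry":0,"rz":0,"tx":0,"ty":0,"tz":0.3,"claw":-1},{"rx":0,"ry":0,"rz":0,"tx":0,"ty":0,"tz":0.3,"claw":-1},{"rx":0,"ry":0,"rz":0,"tx":0,"ty":0,"tz":0.3,"claw":-1}])

```text
time_s: 4.57
tcp_pos: [0.5243, 0.1419, 0.072]
tool_rot: [-0.0, 0.843, 0.537, -0.001]
ft_force: [-0.1, -0.0, -1.6]
gripper_width: 0.0477
grasp_force: 25.0
```

Call:
arm_command(rows=[{"rx":0,"ry":0,"rz":-0.079,"tx":-0.035,"ty":-0.214,"tz":0.1,"claw":-1},{"rx":0,"ry":0,"rz":-0.079,"tx":-0.035,"ty":-0.214,"tz":0.1,"claw":-1},{"rx":0,"ry":0,"rz":-0.079,"tx":-0.035,"ty":-0.214,"tz":0.1,"claw":-1},{"rx":0,"ry":0,"rz":-0.079,"tx":-0.035,"ty":-0.214,"tz":0,"claw":-1},{"rx":0,"ry":0,"rz":-0.079,"tx":-0.035,"ty":-0.214,"tz":0,"claw":-1},{"rx":0,"ry":0,"rz":-0.079,"tx":-0.035,"ty":-0.214,"tz":0,"claw":-1},{"rx":0,"ry":0,"rz":-0.079,"tx":-0.035,"ty":-0.214,"tz":0,"claw":-1},{"rx":0,"ry":0,"rz":-0.079,"tx":-0.035,"ty":-0.214,"tz":0,"claw":-1},{"rx":0,"ry":0,"rz":-0.079,"tx":-0.035,"ty":-0.214,"tz":0,"claw":-1},{"rx":0,"ry":0,"rz":-0.079,"tx":-0.035,"ty":-0.214,"tz":0,"claw":-1}])

```text
time_s: 5.4
tcp_pos: [0.5069, 0.0345, 0.0866]
tool_rot: [0.0, 0.998, -0.056, -0.0]
ft_force: [0.3, 0.4, -2.3]
gripper_width: 0.0475
grasp_force: 25.0
```

Call:
arm_command(rows=[{"rx":0,"ry":0,"rz":-0.079,"tx":-0.035,"ty":-0.214,"tz":0,"claw":-1},{"rx":0,"ry":0,"rz":-0.079,"tx":-0.035,"ty":-0.214,"tz":0,"claw":-1},{"rx":0,"ry":0,"rz":0,"tx":0,"ty":0,"tz":0,"claw":-1},{"rx":0,"ry":0,"rz":0,"tx":0,"ty":0,"tz":0,"claw":-1},{"rx":0,"ry":0,"rz":0,"tx":0,"ty":0,"tz":0,"claw":-1},{"rx":0,"ry":0,"rz":0,"tx":0,"ty":0,"tz":0,"claw":-1},{"rx":0,"ry":0,"rz":0,"tx":0,"ty":0,"tz":0,"claw":-1},{"rx":0,"ry":0,"rz":0,"tx":0,"ty":0,"tz":0,"claw":-1},{"rx":0,"ry":0,"rz":0,"tx":0,"ty":0,"tz":0,"claw":-1},{"rx":0,"ry":0,"rz":0,"tx":0,"ty":0,"tz":0,"claw":-1}])

```text
time_s: 6.23
tcp_pos: [0.5039, 0.0138, 0.0865]
tool_rot: [-0.0, 0.984, -0.176, -0.0]
ft_force: [0.0, 0.5, -2.9]
gripper_width: 0.0477
grasp_force: 25.0
```

Run:
```python
from h import *
c=shot("wrist","w4"); s=arm.sense();print(s["tcp_pos"],s["tool_rot"],s["joint_pos"])
cv2.imwrite("pics/w4c.png",cv2.resize(c["pixels"][100:300,150:420],(800,593),interpolation=cv2.INTER_CUBIC))
```

```text
[0.50391489 0.01371096 0.08651477] [ 7.90581730e-06  9.84368121e-01 -1.76123258e-01 -2.86949451e-05] [-1.29348645e-01  7.73766807e-02  1.95810699e+00 -1.46056815e-05
  1.10616706e+00  1.79554772e+00]
```

View pics/w4c.png

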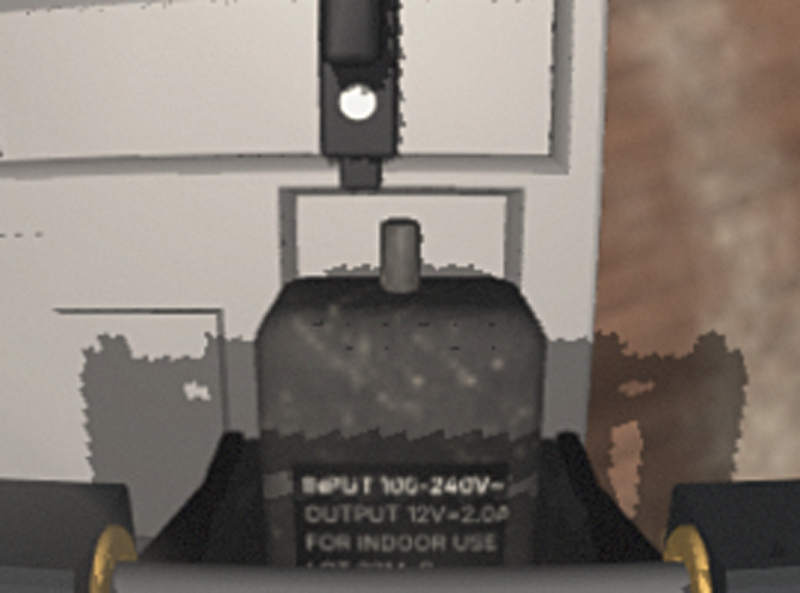

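The crop shows the adapter held square. Its end face spans rows 280–308 with the stub at (400,250). The pocket's back edge is at row 188 between columns 280 and 523, with the stop just beyond.

```bash
cat >> h.py <<'E'
C=np.array([.56374,.06360]);th=np.radians(-20.4);Rt=np.array([[np.cos(th),-np.sin(th)],[np.sin(th),np.cos(th)]])
toT=lambda p:np.round((np.asarray(p)[:2]-C)@Rt,4)
toW=lambda x,y:np.round(C+Rt@np.array([x,y]),4)
E
python3 - <<'E'
from h import *
c=load("w4");g=lambda p:(p[0]/2.963+150-.33,p[1]/2.963+100-.33)
print("TCP in tray",toT([.5039,.0137]),"yaw",np.degrees(2*np.arctan2(-.1761,.9844)))
for n,p,z in[("pk L",(280,188),.014),("pk R",(523,188),.014),("floor L",(297,197),.004),("floor R",(506,197),.004),("chan wall R",(572,172),.014),("chan corner in",(552,153),.004),("tray right edge hi",(606,0),.014),("tray right lo",(592,330),.014),("end top",(400,308),.1045),("end bot",(400,281),.0735),("body L",(258,400),.1045),("body R",(545,400),.1045)]:
    print(n,toT(plane(c,*g(p),z)))
print("stop knob",toT(plane(c,*g((358,102)),.03)))
E
```

```text
TCP in tray [-0.0387 -0.0676] yaw -20.28479600110161
pk L [ 0.0055 -0.0384]
pk R [ 0.0057 -0.0982]
floor L [ 0.0015 -0.0415]
floor R [ 0.0017 -0.0952]
chan wall R [ 0.0099 -0.1103]
chan corner in [ 0.0134 -0.1068]
tray right edge hi [ 0.0527 -0.1176]
tray right lo [-0.0309 -0.1176]
end top [ 0.0011 -0.068 ]
end bot [-0.0026 -0.068 ]
body L [-0.0143 -0.0451]
body R [-0.0142 -0.0914]
stop knob [ 0.0277 -0.0584]
```

Call:
arm_command(rows=[{"rx":0,"ry":0,"rz":0,"tx":0,"ty":0,"tz":-0.3,"claw":-1},{"rx":0,"ry":0,"rz":0,"tx":0,"ty":0,"tz":-0.3,"claw":-1},{"rx":0,"ry":0,"rz":0,"tx":0,"ty":0,"tz":-0.2,"claw":-1},{"rx":0,"ry":0,"rz":0,"tx":0,"ty":0,"tz":-0.1,"claw":-1},{"rx":0,"ry":0,"rz":0,"tx":0,"ty":0,"tz":-0.1,"claw":-1},{"rx":0,"ry":0,"rz":0,"tx":0,"ty":0,"tz":-0.1,"claw":-1},{"rx":0,"ry":0,"rz":0,"tx":0,"ty":0,"tz":-0.1,"claw":-1},{"rx":0,"ry":0,"rz":0,"tx":0,"ty":0,"tz":-0.1,"claw":-1},{"rx":0,"ry":0,"rz":0,"tx":0,"ty":0,"tz":-0.05,"claw":-1},{"rx":0,"ry":0,"rz":0,"tx":0,"ty":0,"tz":0,"claw":-1}])

```text
time_s: 7.12
tcp_pos: [0.5035, 0.0136, 0.0185]
tool_rot: [0.0, 0.984, -0.176, -0.0]
ft_force: [-0.4, 0.2, -1.9]
gripper_width: 0.0481
grasp_force: 25.0
```

Call:
arm_command(rows=[{"rx":0,"ry":0,"rz":0,"tx":0,"ty":0,"tz":-0.03,"claw":-1},{"rx":0,"ry":0,"rz":0,"tx":0,"ty":0,"tz":0,"claw":-1},{"rx":0,"ry":0,"rz":0,"tx":0,"ty":0,"tz":0,"claw":0.5},{"rx":0,"ry":0,"rz":0,"tx":0,"ty":0,"tz":0,"claw":0.5},{"rx":0,"ry":0,"rz":0,"tx":0,"ty":0,"tz":0,"claw":0.5},{"rx":0,"ry":0,"rz":0,"tx":0,"ty":0,"tz":0.3,"claw":1},{"rx":0,"ry":0,"rz":0,"tx":0,"ty":0,"tz":0.6,"claw":1},{"rx":0,"ry":0,"rz":0,"tx":0,"ty":0,"tz":0.8,"claw":1},{"rx":0,"ry":0,"rz":0,"tx":0,"ty":0,"tz":0.8,"claw":1},{"rx":0,"ry":0,"rz":0,"tx":0,"ty":0,"tz":0,"claw":1}])

```text
time_s: 7.95
tcp_pos: [0.5097, 0.0129, 0.1518]
tool_rot: [-0.0, 0.984, -0.176, 0.007]
ft_force: [2.0, 0.2, 0.3]
gripper_width: 0.0852
grasp_force: 0.0
```

Call:
arm_command(rows=[{"rx":0,"ry":0,"rz":0,"tx":-0.31,"ty":-0.41,"tz":0.27,"claw":1},{"rx":0,"ry":0,"rz":0,"tx":-0.31,"ty":-0.41,"tz":0.27,"claw":1},{"rx":0,"ry":0,"rz":0,"tx":-0.31,"ty":-0.41,"tz":0.27,"claw":1},{"rx":0,"ry":0,"rz":0,"tx":-0.31,"ty":-0.41,"tz":0.27,"claw":1},{"rx":0,"ry":0,"rz":0,"tx":-0.31,"ty":-0.41,"tz":0.27,"claw":1},{"rx":0,"ry":0,"rz":0,"tx":-0.31,"ty":-0.41,"tz":0.27,"claw":1},{"rx":0,"ry":0,"rz":0,"tx":-0.31,"ty":-0.41,"tz":0.27,"claw":1},{"rx":0,"ry":0,"rz":0,"tx":-0.31,"ty":-0.41,"tz":0.27,"claw":1},{"rx":0,"ry":0,"rz":0,"tx":0,"ty":0,"tz":0,"claw":1},{"rx":0,"ry":0,"rz":0,"tx":0,"ty":0,"tz":0,"claw":1}])

```text
time_s: 8.78
tcp_pos: [0.3802, -0.1516, 0.2516]
tool_rot: [0.001, 0.984, -0.178, 0.002]
ft_force: [-0.0, -0.1, -0.6]
gripper_width: 0.0872
grasp_force: 0.0
```

Run:
```python
from h import *
c=shot("wrist","w5"); s=arm.sense();print(s["tcp_pos"],s["tool_rot"])
cv2.imwrite("pics/w5v.png",cv2.resize(c["pixels"][:300],(800,428),interpolation=cv2.INTER_CUBIC))
```

```text
[ 0.38015142 -0.15063985  0.25076955] [ 2.55758963e-05  9.84179293e-01 -1.77173929e-01  7.19819306e-04]
```

View pics/w5v.png

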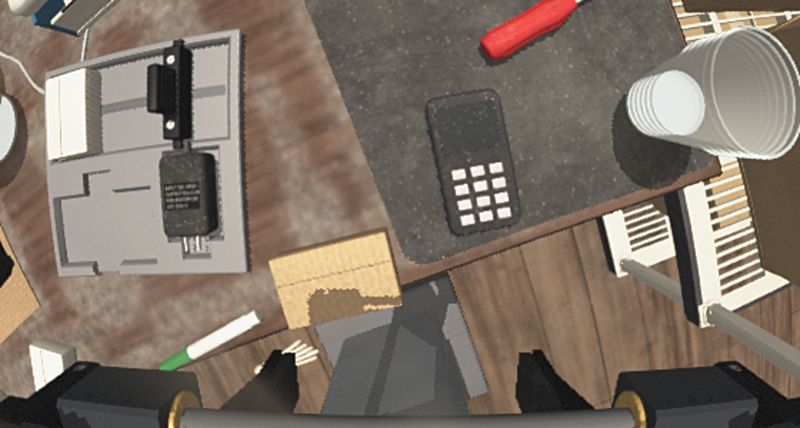

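The view shows the adapter seated with its prongs in the slot at (190,240). The terminal lies keypad up with corners near (428,97), (496,89), (521,222) and (452,236). The brown carton is at (335,278), and the clear cups are at (665,105).

Run:
```python
from h import *
c=load("w5");g=lambda p:(p[0]/1.4286-.15,p[1]/1.4286-.15)
P=np.array([plane(c,*g(p),.025)[:2] for p in((430,99),(494,91),(519,221),(453,235))])
print(P.round(4).tolist(),P.mean(0),[round(np.linalg.norm(P[i]-P[(i+1)%4]),4) for i in range(4)])
ax=(P[0]+P[1]-P[2]-P[3]);print("long axis deg",np.degrees(np.arctan2(ax[1],ax[0])))
K=((c["pixels"].min(2)>150)).astype(np.uint8);m=np.zeros_like(K);m[105:165,305:365]=1
pts=np.argwhere(K*m);Q=np.array([plane(c,u,v,.027)[:2] for v,u in pts],np.float32);print("keys",cv2.minAreaRect(Q*1000))
print("cup base",plane(c,*g((665,150)),.0),"adapter",[toT(plane(c,*g(p),.035)) for p in((163,155),(213,152),(213,232),(165,238))],"tips",toT(plane(c,*g((192,250)),.0125)))
# second view: w2 keypad
w=load("w2");K2=(w["pixels"].min(2)>170).astype(np.uint8);m=np.zeros_like(K2);m[318:345,256:292]=1
kc=np.argwhere(K2*m).mean(0)[::-1];k1=(proj(c,np.r_[np.array(cv2.minAreaRect(Q*1000)[0])/1000,.027]));print("key centre tri",kc,tri([ray(w,*kc),ray(c,*k1)]))
for n,q in(("si",(341,181)),):print(tri([ray(load(n),*q),ray(c,*k1)]))
```

```text
[[0.4983, -0.2164], [0.4879, -0.2692], [0.3764, -0.2531], [0.384, -0.1953]] [ 0.43664576 -0.23352525] [np.float64(0.0538), np.float64(0.1127), np.float64(0.0583), np.float64(0.1162)]
long axis deg -9.357765949169904
keys ((409.5357666015625, -229.48658752441406), (43.09633255004883, 46.870849609375), 81.06312561035156)
cup base [ 3.91722514e-01 -4.24318323e-01 -5.55111512e-17] adapter [array([ 0.0009, -0.0518]), array([-0.0012, -0.1019]), array([-0.0707, -0.0976]), array([-0.074 , -0.0477])] tips [-0.0902 -0.0636]
key centre tri [273.54506438 330.03004292] (array([ 0.40946391, -0.22991068,  0.0241291 ]), np.float64(0.0002787784745204027))
(array([ 0.41848714, -0.22142239,  0.05367374]), np.float64(0.0072934202057475155))
```

Call:
arm_command(rows=[{"rx":0,"ry":0,"rz":0.0207,"tx":0.185,"ty":-0.275,"tz":-0.64,"claw":1},{"rx":0,"ry":0,"rz":0.0207,"tx":0.185,"ty":-0.275,"tz":-0.64,"claw":1},{"rx":0,"ry":0,"rz":0.0207,"tx":0.185,"ty":-0.275,"tz":-0.64,"claw":1},{"rx":0,"ry":0,"rz":0.0207,"tx":0.185,"ty":-0.275,"tz":-0.64,"claw":1},{"rx":0,"ry":0,"rz":0.0207,"tx":0.185,"ty":-0.275,"tz":-0.64,"claw":1},{"rx":0,"ry":0,"rz":0.0207,"tx":0.185,"ty":-0.275,"tz":-0.64,"claw":1},{"rx":0,"ry":0,"rz":0,"tx":0,"ty":0,"tz":-0.3,"claw":1},{"rx":0,"ry":0,"rz":0,"tx":0,"ty":0,"tz":-0.3,"claw":1},{"rx":0,"ry":0,"rz":0,"tx":0,"ty":0,"tz":-0.3,"claw":1},{"rx":0,"ry":0,"rz":0,"tx":0,"ty":0,"tz":0,"claw":1}])

```text
time_s: 9.67
tcp_pos: [0.4332, -0.2296, 0.0092]
tool_rot: [-0.002, 0.997, -0.079, -0.003]
ft_force: [-1.0, 0.0, 0.2]
gripper_width: 0.087
grasp_force: 0.0
```

Call:
arm_command(rows=[{"rx":0,"ry":0,"rz":0,"tx":0,"ty":0,"tz":0,"claw":-1},{"rx":0,"ry":0,"rz":0,"tx":0,"ty":0,"tz":0,"claw":-1},{"rx":0,"ry":0,"rz":0,"tx":0,"ty":0,"tz":0,"claw":-1},{"rx":0,"ry":0,"rz":0,"tx":0,"ty":0,"tz":0,"claw":-1},{"rx":0,"ry":0,"rz":0,"tx":0,"ty":0,"tz":0,"claw":-1},{"rx":0,"ry":0,"rz":0,"tx":0,"ty":0,"tz":0,"claw":-1},{"rx":0,"ry":0,"rz":0,"tx":0,"ty":0,"tz":0,"claw":-1},{"rx":0,"ry":0,"rz":0,"tx":0,"ty":0,"tz":0.2,"claw":-1},{"rx":0,"ry":0,"rz":0,"tx":0,"ty":0,"tz":0.4,"claw":-1},{"rx":0,"ry":0,"rz":0,"tx":0,"ty":0,"tz":0.4,"claw":-1}])

```text
time_s: 10.5
tcp_pos: [0.4342, -0.2322, 0.0635]
tool_rot: [-0.001, 0.997, -0.08, -0.001]
ft_force: [0.3, -0.5, -1.1]
gripper_width: 0.0638
grasp_force: 25.0
```

Run:
```python
from h import *
s=arm.sense();print(s["tcp_pos"],s["tool_rot"],s["gripper_width"]);print(toW(-.064,.044))
```

```text
[ 0.43421402 -0.23221172  0.06349779] [-7.56380416e-04  9.96810910e-01 -7.97855265e-02 -1.30679872e-03] 0.06376135561373107
[0.5191 0.1271]
```

Call:
arm_command(rows=[{"rx":0,"ry":0,"rz":0.0729,"tx":0.1,"ty":0.5,"tz":0.3,"claw":-1},{"rx":0,"ry":0,"rz":0.0729,"tx":0.1,"ty":0.6,"tz":0.3,"claw":-1},{"rx":0,"ry":0,"rz":0.0729,"tx":0.15,"ty":0.6,"tz":0.3,"claw":-1},{"rx":0,"ry":0,"rz":0.0729,"tx":0.15,"ty":0.6,"tz":0.2,"claw":-1},{"rx":0,"ry":0,"rz":0.0729,"tx":0.15,"ty":0.6,"tz":0,"claw":-1},{"rx":0,"ry":0,"rz":0.0729,"tx":0.15,"ty":0.6,"tz":0,"claw":-1},{"rx":0,"ry":0,"rz":0.0729,"tx":0.15,"ty":0.6,"tz":0,"claw":-1},{"rx":0,"ry":0,"rz":0.0729,"tx":0.15,"ty":0.6,"tz":0,"claw":-1},{"rx":0,"ry":0,"rz":0.0729,"tx":0.15,"ty":0.6,"tz":0,"claw":-1},{"rx":0,"ry":0,"rz":0.0729,"tx":0.15,"ty":0.6,"tz":0,"claw":-1}])

```text
time_s: 11.33
tcp_pos: [0.5052, 0.0635, 0.1189]
tool_rot: [0.0, 0.88, 0.476, -0.0]
ft_force: [1.1, 0.6, -1.2]
gripper_width: 0.0637
grasp_force: 25.0
```

Call:
arm_command(rows=[{"rx":0,"ry":0,"rz":0.0729,"tx":0.15,"ty":0.6,"tz":0,"claw":-1},{"rx":0,"ry":0,"rz":0.0729,"tx":0.15,"ty":0.6,"tz":0,"claw":-1},{"rx":0,"ry":0,"rz":0,"tx":0,"ty":0.08,"tz":0,"claw":-1},{"rx":0,"ry":0,"rz":0,"tx":0,"ty":0,"tz":0,"claw":-1},{"rx":0,"ry":0,"rz":0,"tx":0,"ty":0,"tz":0,"claw":-1},{"rx":0,"ry":0,"rz":0,"tx":0,"ty":0,"tz":0,"claw":-1},{"rx":0,"ry":0,"rz":0,"tx":0,"ty":0,"tz":0,"claw":-1},{"rx":0,"ry":0,"rz":0,"tx":0,"ty":0,"tz":0,"claw":-1},{"rx":0,"ry":0,"rz":0,"tx":0,"ty":0,"tz":0,"claw":-1},{"rx":0,"ry":0,"rz":0,"tx":0,"ty":0,"tz":0,"claw":-1}])

```text
time_s: 12.17
tcp_pos: [0.5204, 0.1255, 0.1186]
tool_rot: [0.0, 0.822, 0.57, 0.0]
ft_force: [-0.8, -0.7, -0.7]
gripper_width: 0.0636
grasp_force: 25.0
```

Run:
```python
from h import *
c=shot("wrist","w6"); s=arm.sense();print(s["tcp_pos"],s["tool_rot"],toT(s["tcp_pos"]),np.degrees(2*np.arctan2(s["tool_rot"][2],s["tool_rot"][1])))
z=s["tcp_pos"][2]
tc=s["tcp_pos"][:2];yd=toW(0,1)-C
for e in(.06,): 
  for dz in(-.005,.017): print("pred end",proj(c,np.r_[tc+yd*e,z+dz]))
im=c["pixels"];print("col284 rows100-200",im[90:200:2,280:290].max(2).mean(1).round().tolist())
cv2.imwrite("pics/w6c.png",cv2.resize(im[60:300,130:450],(800,600),interpolation=cv2.INTER_CUBIC))
```

```text
[0.52045716 0.12560877 0.11858474] [1.28315587e-05 8.21461581e-01 5.70263861e-01 2.52555001e-05] [-0.0622  0.043 ] 69.53725524701946
pred end [284.95187564 152.94977129]
pred end [285.03814951 159.20974456]
col284 rows100-200 [103.0, 102.0, 102.0, 103.0, 102.0, 103.0, 102.0, 103.0, 102.0, 102.0, 102.0, 102.0, 103.0, 103.0, 87.0, 134.0, 175.0, 175.0, 176.0, 156.0, 72.0, 147.0, 174.0, 173.0, 172.0, 173.0, 140.0, 95.0, 88.0, 87.0, 88.0, 88.0, 89.0, 64.0, 44.0, 55.0, 77.0, 80.0, 77.0, 74.0, 72.0, 71.0, 72.0, 74.0, 55.0, 64.0, 62.0, 61.0, 61.0, 64.0, 66.0, 66.0, 61.0, 61.0, 62.0]
```

View pics/w6c.png

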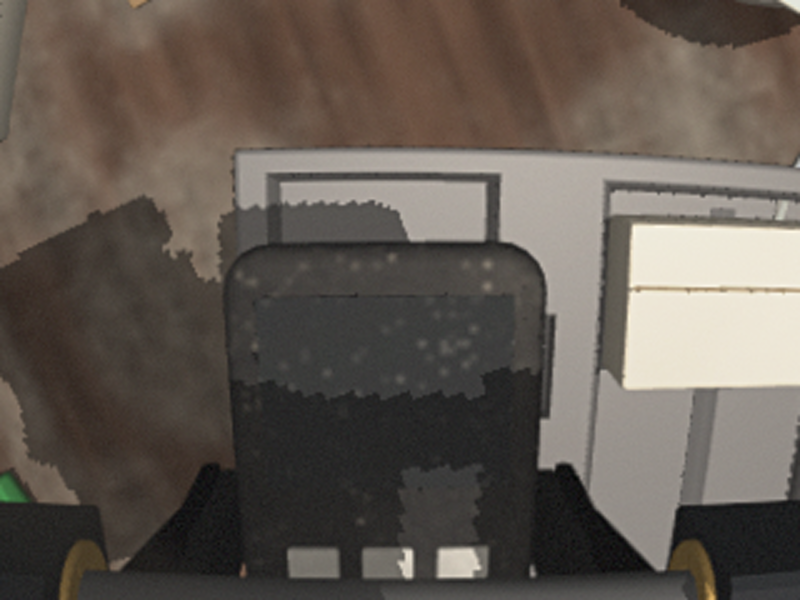

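The crop shows the terminal held square, its front end at row 243 between columns 228 and 545. The pocket's end edge is at row 174 between columns 267 and 500, and carton_1 is at the right.

Run:
```python
from h import *
c=load("w6");g=lambda p:(p[0]/2.5+130-.3,p[1]/2.5+60-.3)
for n,p,z in[("pk top L (-.1025,.1105)",(267,174),.014),("pk top R (-.0255,.1105)",(500,174),.014),("floor L(-.099,.107)",(281,181),.004),("floor R(-.029,.107)",(487,181),.004),("tray TL",(235,151),.014),("chan TL(.0095,.1095)",(605,181),.014),("term L",(232,330),.128),("term R",(547,330),.128),("end top",(388,255),.1335),("end bot",(388,242),.114),("c1 L far",(631,222),.033),("c1 L near",(627,388),.033)]:
    print(n,toT(plane(c,*g(p),z)))
print(toT([.5204,.1256]),toT([.5204,.1256])+[-.0018,.0015], toW(-.064,.045))
```

```text
pk top L (-.1025,.1105) [-0.1016  0.1102]
pk top R (-.0255,.1105) [-0.0255  0.1101]
floor L(-.099,.107) [-0.0983  0.1072]
floor R(-.029,.107) [-0.0285  0.1071]
tray TL [-0.112   0.1181]
chan TL(.0095,.1095) [0.0101 0.1089]
term L [-0.0927  0.0862]
term R [-0.0312  0.0862]
end top [-0.0622  0.1016]
end bot [-0.0622  0.1012]
c1 L far [0.014  0.0975]
c1 L near [0.0167 0.0428]
[-0.0622  0.043 ] [-0.064   0.0445] [0.5194 0.1281]
```

Call:
arm_command(rows=[{"rx":0,"ry":0,"rz":0,"tx":-0.01,"ty":0.058,"tz":-0.4,"claw":-1},{"rx":0,"ry":0,"rz":0,"tx":0,"ty":0,"tz":-0.5,"claw":-1},{"rx":0,"ry":0,"rz":0,"tx":0,"ty":0,"tz":-0.4,"claw":-1},{"rx":0,"ry":0,"rz":0,"tx":0,"ty":0,"tz":-0.3,"claw":-1},{"rx":0,"ry":0,"rz":0,"tx":0,"ty":0,"tz":-0.1,"claw":-1},{"rx":0,"ry":0,"rz":0,"tx":0,"ty":0,"tz":-0.1,"claw":-1},{"rx":0,"ry":0,"rz":0,"tx":0,"ty":0,"tz":-0.1,"claw":-1},{"rx":0,"ry":0,"rz":0,"tx":0,"ty":0,"tz":-0.1,"claw":-1},{"rx":0,"ry":0,"rz":0,"tx":0,"ty":0,"tz":-0.1,"claw":-1},{"rx":0,"ry":0,"rz":0,"tx":0,"ty":0,"tz":0,"claw":-1}])

```text
time_s: 13.05
tcp_pos: [0.5211, 0.1291, 0.0145]
tool_rot: [0.0, 0.821, 0.571, 0.001]
ft_force: [-0.5, -0.3, 0.7]
gripper_width: 0.0637
grasp_force: 25.0
```

Call:
arm_command(rows=[{"rx":0,"ry":0,"rz":0,"tx":0,"ty":0,"tz":-0.02,"claw":-1},{"rx":0,"ry":0,"rz":0,"tx":0,"ty":0,"tz":-0.02,"claw":-1},{"rx":0,"ry":0,"rz":0,"tx":0,"ty":0,"tz":-0.02,"claw":-1},{"rx":0,"ry":0,"rz":0,"tx":0,"ty":0,"tz":0,"claw":-1},{"rx":0,"ry":0,"rz":0,"tx":0,"ty":0,"tz":0,"claw":-1},{"rx":0,"ry":0,"rz":0,"tx":0,"ty":0,"tz":0,"claw":-1},{"rx":0,"ry":0,"rz":0,"tx":0,"ty":0,"tz":0,"claw":-1},{"rx":0,"ry":0,"rz":0,"tx":0,"ty":0,"tz":0,"claw":-1},{"rx":0,"ry":0,"rz":0,"tx":0,"ty":0,"tz":0,"claw":-1},{"rx":0,"ry":0,"rz":0,"tx":0,"ty":0,"tz":0,"claw":-1}])

```text
time_s: 13.88
tcp_pos: [0.5211, 0.1292, 0.0141]
tool_rot: [0.0, 0.821, 0.571, 0.001]
ft_force: [-9.8, -1.5, 24.6]
gripper_width: 0.064
grasp_force: 25.0
```

Call:
arm_command(rows=[{"rx":0,"ry":0,"rz":0,"tx":0,"ty":0,"tz":0.1,"claw":-1},{"rx":0,"ry":0,"rz":0,"tx":-0.035,"ty":-0.008,"tz":0,"claw":-1},{"rx":0,"ry":0,"rz":0,"tx":-0.035,"ty":-0.008,"tz":0,"claw":-1},{"rx":0,"ry":0,"rz":0,"tx":0,"ty":0,"tz":-0.04,"claw":-1},{"rx":0,"ry":0,"rz":0,"tx":0,"ty":0,"tz":-0.03,"claw":-1},{"rx":0,"ry":0,"rz":0,"tx":0,"ty":0,"tz":-0.03,"claw":-1},{"rx":0,"ry":0,"rz":0,"tx":0,"ty":0,"tz":0,"claw":-1},{"rx":0,"ry":0,"rz":0,"tx":0,"ty":0,"tz":0,"claw":-1},{"rx":0,"ry":0,"rz":0,"tx":0,"ty":0,"tz":0,"claw":-1},{"rx":0,"ry":0,"rz":0,"tx":0,"ty":0,"tz":0,"claw":-1}])

```text
time_s: 14.72
tcp_pos: [0.5173, 0.1283, 0.0133]
tool_rot: [0.0, 0.821, 0.571, 0.0]
ft_force: [-9.0, -1.9, 26.1]
gripper_width: 0.064
grasp_force: 25.0
```

Call:
arm_command(rows=[{"rx":0,"ry":0,"rz":0,"tx":0,"ty":0,"tz":0.04,"claw":-1},{"rx":0,"ry":0,"rz":0,"tx":0.03,"ty":-0.01,"tz":0,"claw":-1},{"rx":0,"ry":0,"rz":0,"tx":0,"ty":0,"tz":-0.01,"claw":-1},{"rx":0,"ry":0,"rz":0,"tx":0,"ty":0,"tz":0,"claw":0.7},{"rx":0,"ry":0,"rz":0,"tx":0,"ty":0,"tz":0,"claw":0.7},{"rx":0,"ry":0,"rz":0,"tx":0,"ty":0,"tz":0,"claw":0.7},{"rx":0,"ry":0,"rz":0,"tx":0,"ty":0,"tz":0.3,"claw":0.7},{"rx":0,"ry":0,"rz":0,"tx":0,"ty":0,"tz":0.7,"claw":0.7},{"rx":0,"ry":0,"rz":0,"tx":0,"ty":0,"tz":0.7,"claw":1},{"rx":0,"ry":0,"rz":0,"tx":0,"ty":0,"tz":0.7,"claw":1}])

```text
time_s: 15.55
tcp_pos: [0.5169, 0.1275, 0.132]
tool_rot: [-0.001, 0.821, 0.571, -0.001]
ft_force: [1.5, 0.8, -1.0]
gripper_width: 0.0807
grasp_force: 0.0
```

Call:
arm_command(rows=[{"rx":0,"ry":0,"rz":0,"tx":0.32,"ty":-0.55,"tz":0,"claw":1},{"rx":0,"ry":0,"rz":0,"tx":0.32,"ty":-0.55,"tz":0,"claw":1},{"rx":0,"ry":0,"rz":0,"tx":0.32,"ty":-0.55,"tz":0,"claw":1},{"rx":0,"ry":0,"rz":0,"tx":0.32,"ty":-0.55,"tz":0,"claw":0.6},{"rx":0,"ry":0,"rz":0,"tx":0.32,"ty":-0.55,"tz":0,"claw":0.6},{"rx":0,"ry":0,"rz":0,"tx":0,"ty":0,"tz":-0.4,"claw":0.6},{"rx":0,"ry":0,"rz":0,"tx":0,"ty":0,"tz":-0.5,"claw":0.6},{"rx":0,"ry":0,"rz":0,"tx":0,"ty":0,"tz":-0.5,"claw":0.6},{"rx":0,"ry":0,"rz":0,"tx":0,"ty":0,"tz":-0.4,"claw":0.6},{"rx":0,"ry":0,"rz":0,"tx":0,"ty":0,"tz":0,"claw":0.4}])

```text
time_s: 16.38
tcp_pos: [0.5934, -0.0095, 0.0361]
tool_rot: [-0.003, 0.821, 0.57, -0.004]
ft_force: [-0.5, 0.0, -0.3]
gripper_width: 0.0677
grasp_force: 0.0
```

Call:
arm_command(rows=[{"rx":0,"ry":0,"rz":0,"tx":0,"ty":0,"tz":0,"claw":-1},{"rx":0,"ry":0,"rz":0,"tx":0,"ty":0,"tz":0,"claw":-1},{"rx":0,"ry":0,"rz":0,"tx":0,"ty":0,"tz":0,"claw":-1},{"rx":0,"ry":0,"rz":0,"tx":0,"ty":0,"tz":0,"claw":-1},{"rx":0,"ry":0,"rz":0,"tx":0,"ty":0,"tz":0,"claw":-1},{"rx":0,"ry":0,"rz":0,"tx":0,"ty":0,"tz":0,"claw":-1},{"rx":0,"ry":0,"rz":0,"tx":0,"ty":0,"tz":0,"claw":-1},{"rx":0,"ry":0,"rz":0,"tx":0,"ty":0,"tz":0,"claw":-1},{"rx":0,"ry":0,"rz":0,"tx":0,"ty":0,"tz":0,"claw":-1},{"rx":0,"ry":0,"rz":0,"tx":0,"ty":0,"tz":0,"claw":-1}], newtons=20)

```text
time_s: 17.22
tcp_pos: [0.5987, -0.0097, 0.0439]
tool_rot: [0.001, 0.821, 0.571, 0.001]
ft_force: [-2.3, 0.7, 6.3]
gripper_width: 0.0421
grasp_force: 20.0
```

Call:
arm_command(rows=[{"rx":0,"ry":0,"rz":0,"tx":-0.035,"ty":-0.094,"tz":0,"claw":-1},{"rx":0,"ry":0,"rz":0,"tx":-0.035,"ty":-0.094,"tz":0,"claw":-1},{"rx":0,"ry":0,"rz":0,"tx":-0.035,"ty":-0.094,"tz":0,"claw":-1},{"rx":0,"ry":0,"rz":0,"tx":-0.035,"ty":-0.094,"tz":0,"claw":-1},{"rx":0,"ry":0,"rz":0,"tx":-0.035,"ty":-0.094,"tz":0,"claw":-1},{"rx":0,"ry":0,"rz":0,"tx":-0.035,"ty":-0.094,"tz":0,"claw":-1},{"rx":0,"ry":0,"rz":0,"tx":0,"ty":0,"tz":0,"claw":-1},{"rx":0,"ry":0,"rz":0,"tx":0,"ty":0,"tz":0,"claw":0.5},{"rx":0,"ry":0,"rz":0,"tx":0,"ty":0,"tz":0,"claw":0.5},{"rx":0,"ry":0,"rz":0,"tx":0,"ty":0,"tz":0,"claw":0.5}])

```text
time_s: 18.05
tcp_pos: [0.5877, -0.0381, 0.0423]
tool_rot: [0.0, 0.821, 0.571, 0.0]
ft_force: [-0.0, 0.7, 0.2]
gripper_width: 0.0544
grasp_force: 0.0
```

Call:
arm_command(rows=[{"rx":0,"ry":0,"rz":0,"tx":0,"ty":0,"tz":0.8,"claw":1},{"rx":0,"ry":0,"rz":0,"tx":0,"ty":0,"tz":0.8,"claw":1},{"rx":0,"ry":0,"rz":0.0734,"tx":-0.313,"ty":0.558,"tz":0.1,"claw":1},{"rx":0,"ry":0,"rz":0.0734,"tx":-0.313,"ty":0.558,"tz":0.1,"claw":1},{"rx":0,"ry":0,"rz":0.0734,"tx":-0.313,"ty":0.558,"tz":0.1,"claw":1},{"rx":0,"ry":0,"rz":0.0734,"tx":-0.313,"ty":0.558,"tz":0.1,"claw":1},{"rx":0,"ry":0,"rz":0.0734,"tx":-0.313,"ty":0.558,"tz":0.1,"claw":1},{"rx":0,"ry":0,"rz":0.0734,"tx":-0.313,"ty":0.558,"tz":0.1,"claw":1},{"rx":0,"ry":0,"rz":0.0734,"tx":-0.313,"ty":0.558,"tz":0.1,"claw":1},{"rx":0,"ry":0,"rz":0.0734,"tx":-0.313,"ty":0.558,"tz":0.1,"claw":1}])

```text
time_s: 18.88
tcp_pos: [0.4613, 0.1864, 0.1623]
tool_rot: [0.0, 0.479, 0.878, 0.0]
ft_force: [0.3, 0.4, -0.5]
gripper_width: 0.087
grasp_force: 0.0
```

Call:
arm_command(rows=[{"rx":0,"ry":0,"rz":0.0734,"tx":-0.313,"ty":0.558,"tz":0,"claw":1},{"rx":0,"ry":0,"rz":0.0734,"tx":-0.313,"ty":0.558,"tz":0,"claw":1},{"rx":0,"ry":0,"rz":0.0734,"tx":-0.313,"ty":0.558,"tz":0,"claw":1},{"rx":0,"ry":0,"rz":0.0734,"tx":-0.313,"ty":0.558,"tz":0,"claw":1},{"rx":0,"ry":0,"rz":0,"tx":0,"ty":0,"tz":0,"claw":1},{"rx":0,"ry":0,"rz":0,"tx":0,"ty":0,"tz":0,"claw":1},{"rx":0,"ry":0,"rz":0,"tx":0,"ty":0,"tz":0,"claw":1},{"rx":0,"ry":0,"rz":0,"tx":0,"ty":0,"tz":0,"claw":1},{"rx":0,"ry":0,"rz":0,"tx":0,"ty":0,"tz":0,"claw":1},{"rx":0,"ry":0,"rz":0,"tx":0,"ty":0,"tz":0,"claw":1}])

```text
time_s: 19.72
tcp_pos: [0.4003, 0.2959, 0.162]
tool_rot: [0.0, 0.269, 0.963, -0.0]
ft_force: [0.4, 0.7, 0.2]
gripper_width: 0.0871
grasp_force: 0.0
```

Run:
```python
from h import *
c=shot("wrist","w7"); s=arm.sense();print(s["tcp_pos"],np.degrees(2*np.arctan2(s["tool_rot"][2],s["tool_rot"][1])))
im=c["pixels"];H,S,V=cv2.split(cv2.cvtColor(im,cv2.COLOR_BGR2HSV))
wh=((V>170)&(S<70)).astype(np.uint8);wh[262:]=0
for z in(.029,): print([r for r in rect(c,wh,z,amin=200)][:6])
print(proj(c,[.4,.2965,.029]),proj(c,[.41,.468,.13]))
```

```text
[0.4001748  0.29598856 0.16199423] 148.7489979339085
[[119.0, 131.0, 190.3, 124.3, -31.7, (np.float64(23.0), np.float64(76.0))], [300.4, 471.0, 220.4, 82.9, 86.3, (np.float64(373.0), np.float64(42.0))], [435.3, 540.9, 133.3, 132.6, -28.4, (np.float64(496.0), np.float64(111.0))], [258.6, 19.1, 159.3, 87.8, 57.9, (np.float64(43.0), np.float64(230.0))], [411.0, 290.9, 55.2, 52.1, 58.8, (np.float64(286.0), np.float64(211.0))], [325.4, 316.3, 35.5, 18.6, -78.9, (np.float64(260.0), np.float64(122.0))]]
[285.4666458  199.20122197] [504.69433004 128.4539217 ]
```

Call:
arm_command(rows=[{"rx":0,"ry":0,"rz":0,"tx":0.01,"ty":0.01,"tz":-0.6,"claw":1},{"rx":0,"ry":0,"rz":0,"tx":0,"ty":0,"tz":-0.7,"claw":1},{"rx":0,"ry":0,"rz":0,"tx":0,"ty":0,"tz":-0.7,"claw":1},{"rx":0,"ry":0,"rz":0,"tx":0,"ty":0,"tz":-0.6,"claw":1},{"rx":0,"ry":0,"rz":0,"tx":0,"ty":0,"tz":-0.3,"claw":1},{"rx":0,"ry":0,"rz":0,"tx":0,"ty":0,"tz":-0.12,"claw":1},{"rx":0,"ry":0,"rz":0,"tx":0,"ty":0,"tz":0,"claw":1},{"rx":0,"ry":0,"rz":0,"tx":0,"ty":0,"tz":0,"claw":-1},{"rx":0,"ry":0,"rz":0,"tx":0,"ty":0,"tz":0,"claw":-1},{"rx":0,"ry":0,"rz":0,"tx":0,"ty":0,"tz":0,"claw":-1}], newtons=12)

```text
time_s: 20.6
tcp_pos: [0.4016, 0.298, 0.0128]
tool_rot: [0.001, 0.268, 0.963, 0.001]
ft_force: [-0.6, -0.9, -0.3]
gripper_width: 0.0744
grasp_force: 0.0
```

Call:
arm_command(rows=[{"rx":0,"ry":0,"rz":0,"tx":0,"ty":0,"tz":0,"claw":-1},{"rx":0,"ry":0,"rz":0,"tx":0,"ty":0,"tz":0,"claw":-1},{"rx":0,"ry":0,"rz":0,"tx":0,"ty":0,"tz":0,"claw":-1},{"rx":0,"ry":0,"rz":0,"tx":0,"ty":0,"tz":0,"claw":-1},{"rx":0,"ry":0,"rz":0,"tx":0,"ty":0,"tz":0,"claw":-1},{"rx":0,"ry":0,"rz":0,"tx":0,"ty":0,"tz":0,"claw":-1},{"rx":0,"ry":0,"rz":0,"tx":0,"ty":0,"tz":0.3,"claw":-1},{"rx":0,"ry":0,"rz":0,"tx":0,"ty":0,"tz":0.6,"claw":-1},{"rx":0,"ry":0,"rz":0,"tx":0,"ty":0,"tz":0.6,"claw":-1},{"rx":0,"ry":0,"rz":0,"tx":0,"ty":0,"tz":0.5,"claw":-1}])

```text
time_s: 21.43
tcp_pos: [0.3999, 0.2972, 0.1122]
tool_rot: [-0.0, 0.268, 0.963, -0.0]
ft_force: [1.0, 0.7, -0.6]
gripper_width: 0.0557
grasp_force: 12.0
```

Call:
arm_command(rows=[{"rx":0,"ry":0,"rz":0.0135,"tx":0.47,"ty":-0.605,"tz":0,"claw":-1},{"rx":0,"ry":0,"rz":0.0135,"tx":0.47,"ty":-0.605,"tz":0,"claw":-1},{"rx":0,"ry":0,"rz":0.0135,"tx":0.47,"ty":-0.605,"tz":0,"claw":-1},{"rx":0,"ry":0,"rz":0.0135,"tx":0.47,"ty":-0.605,"tz":0,"claw":-1},{"rx":0,"ry":0,"rz":0.0135,"tx":0.47,"ty":-0.605,"tz":0,"claw":-1},{"rx":0,"ry":0,"rz":0.0135,"tx":0.47,"ty":-0.605,"tz":0,"claw":-1},{"rx":0,"ry":0,"rz":0.0135,"tx":0.47,"ty":-0.605,"tz":0,"claw":-1},{"rx":0,"ry":0,"rz":0.0135,"tx":0.47,"ty":-0.605,"tz":0,"claw":-1},{"rx":0,"ry":0,"rz":0.0135,"tx":0.47,"ty":-0.605,"tz":0,"claw":-1},{"rx":0,"ry":0,"rz":0,"tx":0,"ty":0,"tz":0,"claw":-1}])

```text
time_s: 22.27
tcp_pos: [0.6151, 0.0191, 0.1109]
tool_rot: [0.002, 0.177, 0.984, -0.001]
ft_force: [-0.6, -0.6, -0.7]
gripper_width: 0.0559
grasp_force: 12.0
```

Call:
arm_command(rows=[{"rx":0,"ry":0,"rz":0,"tx":0,"ty":0,"tz":0,"claw":-1},{"rx":0,"ry":0,"rz":0,"tx":0,"ty":0,"tz":0,"claw":-1},{"rx":0,"ry":0,"rz":0,"tx":0,"ty":0,"tz":0,"claw":-1},{"rx":0,"ry":0,"rz":0,"tx":0,"ty":0,"tz":0,"claw":-1},{"rx":0,"ry":0,"rz":0,"tx":0,"ty":0,"tz":0,"claw":-1},{"rx":0,"ry":0,"rz":0,"tx":0,"ty":0,"tz":0,"claw":-1},{"rx":0,"ry":0,"rz":0,"tx":0,"ty":0,"tz":0,"claw":-1},{"rx":0,"ry":0,"rz":0,"tx":0,"ty":0,"tz":0,"claw":-1},{"rx":0,"ry":0,"rz":0,"tx":0,"ty":0,"tz":0,"claw":-1},{"rx":0,"ry":0,"rz":0,"tx":0,"ty":0,"tz":0,"claw":-1}])

```text
time_s: 23.1
tcp_pos: [0.6116, 0.0251, 0.1111]
tool_rot: [0.0, 0.175, 0.985, -0.0]
ft_force: [-0.6, 0.1, -0.9]
gripper_width: 0.0557
grasp_force: 12.0
```

Run:
```python
from h import *
c=shot("wrist","w8"); s=arm.sense();print(s["tcp_pos"],np.degrees(2*np.arctan2(s["tool_rot"][2],s["tool_rot"][1])),toT(s["tcp_pos"]))
cv2.imwrite("pics/w8v.png",cv2.resize(c["pixels"][:300],(800,428),interpolation=cv2.INTER_CUBIC))
```

```text
[0.61159265 0.02504754 0.11103977] 159.8000917771649 [ 0.0583 -0.0195]
```

View pics/w8v.png

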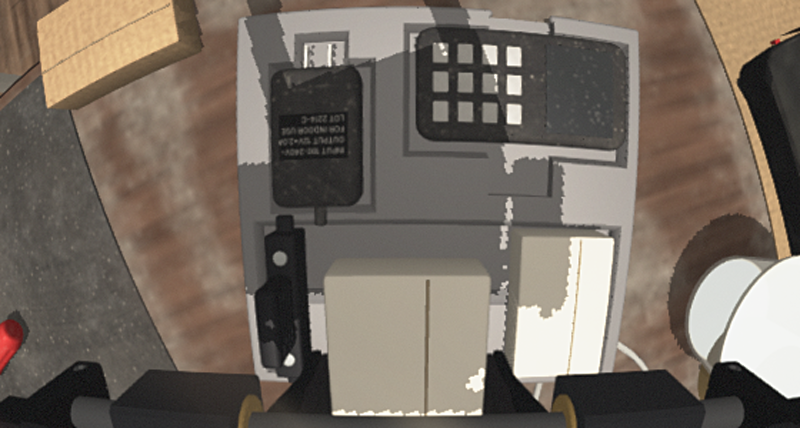

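The view shows the adapter and terminal seated in their pockets. The held carton's end face spans rows 261–277 between columns 327 and 490, the stop face is at column 306 and carton_1 begins at column 512.

Run:
```python
from h import *
c=load("w8");g=lambda p:(p[0]/1.4286-.15,p[1]/1.4286-.15)
for n,p,z in[("end top",(407,277),.128),("end bot",(407,260),.099),("L",(327,300),.128),("R",(490,300),.128),("chan front edge (.0095)",(420,221),.014),("chan floor (.013)",(420,229),.004),("stop face",(307,300),.030),("c1 face",(514,300),.033),("c1 bot",(508,300),.004),("term",(417,30),.026),("term2",(625,145),.026),("ad1",(272,75),.035),("ad2",(362,205),.035)]:
    print(n,toT(plane(c,*g(p),z)))
```

```text
end top [ 0.0134 -0.0199]
end bot [ 0.0142 -0.0199]
L [ 0.0212 -0.0462]
R [0.021  0.0074]
chan front edge (.0095) [ 0.0106 -0.0126]
chan floor (.013) [ 0.0167 -0.0123]
stop face [ 0.0521 -0.0753]
c1 face [0.0507 0.0391]
c1 bot [0.0598 0.0425]
term [-0.0944 -0.0151]
term2 [-0.0385  0.1022]
ad1 [-0.0705 -0.0896]
ad2 [-0.0005 -0.043 ]
```

Call:
arm_command(rows=[{"rx":0,"ry":0,"rz":0,"tx":0.047,"ty":-0.017,"tz":-0.3,"claw":-1},{"rx":0,"ry":0,"rz":0,"tx":0,"ty":0,"tz":-0.4,"claw":-1},{"rx":0,"ry":0,"rz":0,"tx":0,"ty":0,"tz":-0.4,"claw":-1},{"rx":0,"ry":0,"rz":0,"tx":0,"ty":0,"tz":-0.3,"claw":-1},{"rx":0,"ry":0,"rz":0,"tx":0,"ty":0,"tz":-0.15,"claw":-1},{"rx":0,"ry":0,"rz":0,"tx":0,"ty":0,"tz":-0.1,"claw":-1},{"rx":0,"ry":0,"rz":0,"tx":0,"ty":0,"tz":-0.1,"claw":-1},{"rx":0,"ry":0,"rz":0,"tx":0,"ty":0,"tz":-0.1,"claw":-1},{"rx":0,"ry":0,"rz":0,"tx":0,"ty":0,"tz":0,"claw":-1},{"rx":0,"ry":0,"rz":0,"tx":0,"ty":0,"tz":0,"claw":-1}])

```text
time_s: 23.98
tcp_pos: [0.6143, 0.0242, 0.019]
tool_rot: [0.0, 0.175, 0.985, 0.0]
ft_force: [0.0, -0.0, -0.8]
gripper_width: 0.0558
grasp_force: 12.0
```

Call:
arm_command(rows=[{"rx":0,"ry":0,"rz":0,"tx":0,"ty":0,"tz":-0.025,"claw":-1},{"rx":0,"ry":0,"rz":0,"tx":0,"ty":0,"tz":-0.025,"claw":-1},{"rx":0,"ry":0,"rz":0,"tx":0,"ty":0,"tz":0,"claw":-1},{"rx":0,"ry":0,"rz":0,"tx":0,"ty":0,"tz":0,"claw":-1},{"rx":0,"ry":0,"rz":0,"tx":0,"ty":0,"tz":0,"claw":-1},{"rx":0,"ry":0,"rz":0,"tx":0,"ty":0,"tz":0,"claw":-1},{"rx":0,"ry":0,"rz":0,"tx":0,"ty":0,"tz":0,"claw":-1},{"rx":0,"ry":0,"rz":0,"tx":0,"ty":0,"tz":0,"claw":-1},{"rx":0,"ry":0,"rz":0,"tx":0,"ty":0,"tz":0,"claw":-1},{"rx":0,"ry":0,"rz":0,"tx":0,"ty":0,"tz":0,"claw":-1}])

```text
time_s: 24.82
tcp_pos: [0.614, 0.0242, 0.016]
tool_rot: [-0.0, 0.175, 0.985, -0.0]
ft_force: [-0.0, -0.5, -2.0]
gripper_width: 0.056
grasp_force: 12.0
```

Call:
arm_command(rows=[{"rx":0,"ry":0,"rz":0,"tx":0,"ty":0,"tz":-0.015,"claw":-1},{"rx":0,"ry":0,"rz":0,"tx":0,"ty":0,"tz":0,"claw":-1},{"rx":0,"ry":0,"rz":0,"tx":0,"ty":0,"tz":0,"claw":0.55},{"rx":0,"ry":0,"rz":0,"tx":0,"ty":0,"tz":0,"claw":0.55},{"rx":0,"ry":0,"rz":0,"tx":0,"ty":0,"tz":0,"claw":0.55},{"rx":0,"ry":0,"rz":0,"tx":0,"ty":0,"tz":0.2,"claw":0.55},{"rx":0,"ry":0,"rz":0,"tx":0,"ty":0,"tz":0.5,"claw":0.55},{"rx":0,"ry":0,"rz":0,"tx":0,"ty":0,"tz":0.5,"claw":0.55},{"rx":0,"ry":0,"rz":0,"tx":0,"ty":0,"tz":0.4,"claw":0.2},{"rx":0,"ry":0,"rz":0,"tx":0,"ty":0,"tz":0,"claw":0}])

```text
time_s: 25.65
tcp_pos: [0.6177, 0.0239, 0.1015]
tool_rot: [0.005, 0.175, 0.984, 0.0]
ft_force: [1.6, -0.5, 1.1]
gripper_width: 0.0607
grasp_force: 0.0
```

Run:
```python
from h import *
c=shot("wrist","w9"); s=arm.sense();print(s["tcp_pos"],toT(s["tcp_pos"]))
V=c["pixels"].min(2);wh=(V>100).astype(np.uint8)
# sample row across carton tops at tray x=.03: brightness along tray y
for z in(.033,):
    print([int(V[tuple(np.round(proj(c,np.r_[C+Rt@np.array([.028,y]),z])).astype(int)[::-1])]) for y in np.arange(-.11,.11,.005)])
print(toW(.058,-.087))
```

```text
[0.61655193 0.02397577 0.09917763] [ 0.0633 -0.0187]
[65, 78, 66, 31, 107, 73, 21, 25, 80, 81, 80, 84, 83, 127, 126, 128, 126, 124, 125, 129, 129, 129, 129, 129, 84, 84, 83, 82, 85, 84, 84, 127, 128, 128, 127, 128, 225, 115, 218, 218, 217, 193, 142, 142]
[ 0.5878 -0.0382]
```

Call:
arm_command(rows=[{"rx":0,"ry":0,"rz":0,"tx":-0.176,"ty":-0.417,"tz":0,"claw":0},{"rx":0,"ry":0,"rz":0,"tx":-0.176,"ty":-0.417,"tz":0,"claw":0},{"rx":0,"ry":0,"rz":0,"tx":-0.176,"ty":-0.417,"tz":0,"claw":0},{"rx":0,"ry":0,"rz":0,"tx":0,"ty":0,"tz":0,"claw":0},{"rx":0,"ry":0,"rz":0,"tx":0,"ty":0,"tz":-0.35,"claw":0},{"rx":0,"ry":0,"rz":0,"tx":0,"ty":0,"tz":-0.4,"claw":0},{"rx":0,"ry":0,"rz":0,"tx":0,"ty":0,"tz":-0.25,"claw":0},{"rx":0,"ry":0,"rz":0,"tx":0,"ty":0,"tz":0,"claw":0},{"rx":0,"ry":0,"rz":0,"tx":0,"ty":0,"tz":0,"claw":-1},{"rx":0,"ry":0,"rz":0,"tx":0,"ty":0,"tz":0,"claw":-1}], newtons=20)

```text
time_s: 26.53
tcp_pos: [0.588, -0.0381, 0.0457]
tool_rot: [0.0, 0.175, 0.985, 0.0]
ft_force: [1.1, -0.6, -0.3]
gripper_width: 0.0363
grasp_force: 0.0
```

Call:
arm_command(rows=[{"rx":0,"ry":0,"rz":0,"tx":0,"ty":0,"tz":0,"claw":-1},{"rx":0,"ry":0,"rz":0,"tx":0,"ty":0,"tz":0,"claw":-1},{"rx":0,"ry":0,"rz":0,"tx":0,"ty":0,"tz":0,"claw":-1},{"rx":0,"ry":0,"rz":0,"tx":0,"ty":0,"tz":0,"claw":-1},{"rx":0,"ry":0,"rz":0,"tx":0,"ty":0,"tz":0,"claw":-1},{"rx":0,"ry":0,"rz":0,"tx":0,"ty":0,"tz":0,"claw":-1},{"rx":0,"ry":0,"rz":0,"tx":0,"ty":0,"tz":0,"claw":-1},{"rx":0,"ry":0,"rz":0,"tx":0,"ty":0,"tz":0,"claw":-1},{"rx":0,"ry":0,"rz":0,"tx":0,"ty":0,"tz":0,"claw":-1},{"rx":0,"ry":0,"rz":0,"tx":0,"ty":0,"tz":0,"claw":-1}])

```text
time_s: 27.37
tcp_pos: [0.5881, -0.0386, 0.046]
tool_rot: [0.001, 0.175, 0.984, -0.0]
ft_force: [-1.5, -0.6, 5.8]
gripper_width: 0.0118
grasp_force: 20.0
```

Run:
```python
from h import *
s=arm.sense();print(s["tcp_pos"],toT(s["tcp_pos"]),s["ft_force"],s["gripper_width"])
```

```text
[ 0.58807957 -0.03864382  0.04601078] [ 0.0585 -0.0873] [-1.50581587 -0.5602772   5.75988186] 0.011784188549109367
```

Call:
arm_command(rows=[{"rx":0,"ry":0,"rz":0,"tx":0.046,"ty":0.124,"tz":0,"claw":-1},{"rx":0,"ry":0,"rz":0,"tx":0.046,"ty":0.124,"tz":0,"claw":-1},{"rx":0,"ry":0,"rz":0,"tx":0.046,"ty":0.124,"tz":0,"claw":-1},{"rx":0,"ry":0,"rz":0,"tx":0.046,"ty":0.124,"tz":0,"claw":-1},{"rx":0,"ry":0,"rz":0,"tx":0.046,"ty":0.124,"tz":0,"claw":-1},{"rx":0,"ry":0,"rz":0,"tx":0.046,"ty":0.124,"tz":0,"claw":-1},{"rx":0,"ry":0,"rz":0,"tx":0.046,"ty":0.124,"tz":0,"claw":-1},{"rx":0,"ry":0,"rz":0,"tx":0.046,"ty":0.124,"tz":0,"claw":-1},{"rx":0,"ry":0,"rz":0,"tx":0.046,"ty":0.124,"tz":0,"claw":-1},{"rx":0,"ry":0,"rz":0,"tx":0.046,"ty":0.124,"tz":0,"claw":-1}])

```text
time_s: 28.2
tcp_pos: [0.6112, 0.0233, 0.046]
tool_rot: [0.001, 0.175, 0.984, -0.0]
ft_force: [0.1, -3.3, 5.8]
gripper_width: 0.0121
grasp_force: 20.0
```

Call:
arm_command(rows=[{"rx":0,"ry":0,"rz":0,"tx":0.007,"ty":0.019,"tz":0,"claw":-1},{"rx":0,"ry":0,"rz":0,"tx":0.007,"ty":0.019,"tz":0,"claw":-1},{"rx":0,"ry":0,"rz":0,"tx":0.007,"ty":0.019,"tz":0,"claw":-1},{"rx":0,"ry":0,"rz":0,"tx":0.007,"ty":0.019,"tz":0,"claw":-1},{"rx":0,"ry":0,"rz":0,"tx":0.007,"ty":0.019,"tz":0,"claw":-1},{"rx":0,"ry":0,"rz":0,"tx":0,"ty":0,"tz":0,"claw":-1},{"rx":0,"ry":0,"rz":0,"tx":0,"ty":0,"tz":0,"claw":-1},{"rx":0,"ry":0,"rz":0,"tx":0,"ty":0,"tz":0,"claw":-1},{"rx":0,"ry":0,"rz":0,"tx":0,"ty":0,"tz":0,"claw":-1},{"rx":0,"ry":0,"rz":0,"tx":0,"ty":0,"tz":0,"claw":-1}])

```text
time_s: 29.03
tcp_pos: [0.6129, 0.0278, 0.046]
tool_rot: [0.001, 0.175, 0.984, -0.0]
ft_force: [-0.5, -1.9, 5.6]
gripper_width: 0.0119
grasp_force: 20.0
```

Run:
```python
from h import *
s=arm.sense();print(s["tcp_pos"],toT(s["tcp_pos"]),s["ft_force"],s["ft_force"][:2]@Rt)
```

```text
[0.61292043 0.02776178 0.04604784] [ 0.0586 -0.0164] [-0.54190613 -1.94706671  5.59456422] [ 0.17077417 -2.01384389]
```

Call:
arm_command(rows=[{"rx":0,"ry":0,"rz":0,"tx":0.004,"ty":0.01,"tz":0,"claw":-1},{"rx":0,"ry":0,"rz":0,"tx":0.004,"ty":0.01,"tz":0,"claw":-1},{"rx":0,"ry":0,"rz":0,"tx":0.004,"ty":0.01,"tz":0,"claw":-1},{"rx":0,"ry":0,"rz":0,"tx":0.004,"ty":0.01,"tz":0,"claw":-1},{"rx":0,"ry":0,"rz":0,"tx":0,"ty":0,"tz":0,"claw":-1},{"rx":0,"ry":0,"rz":0,"tx":0,"ty":0,"tz":0,"claw":-1},{"rx":0,"ry":0,"rz":0,"tx":0,"ty":0,"tz":0,"claw":-1},{"rx":0,"ry":0,"rz":0,"tx":0,"ty":0,"tz":0,"claw":-1},{"rx":0,"ry":0,"rz":0,"tx":0,"ty":0,"tz":0,"claw":-1},{"rx":0,"ry":0,"rz":0,"tx":0,"ty":0,"tz":0,"claw":-1}])

```text
time_s: 29.87
tcp_pos: [0.6135, 0.0293, 0.0461]
tool_rot: [0.001, 0.175, 0.984, -0.001]
ft_force: [-2.0, -4.1, 6.3]
gripper_width: 0.0118
grasp_force: 20.0
```

Call:
arm_command(rows=[{"rx":0,"ry":0,"rz":0,"tx":0.004,"ty":0.01,"tz":0,"claw":-1},{"rx":0,"ry":0,"rz":0,"tx":0.004,"ty":0.01,"tz":0,"claw":-1},{"rx":0,"ry":0,"rz":0,"tx":0.004,"ty":0.01,"tz":0,"claw":-1},{"rx":0,"ry":0,"rz":0,"tx":0,"ty":0,"tz":0,"claw":-1},{"rx":0,"ry":0,"rz":0,"tx":0,"ty":0,"tz":0,"claw":-1},{"rx":0,"ry":0,"rz":0,"tx":0,"ty":0,"tz":0,"claw":-1},{"rx":0,"ry":0,"rz":0,"tx":0,"ty":0,"tz":0,"claw":-1},{"rx":0,"ry":0,"rz":0,"tx":0,"ty":0,"tz":0,"claw":-1},{"rx":0,"ry":0,"rz":0,"tx":0,"ty":0,"tz":0,"claw":-1},{"rx":0,"ry":0,"rz":0,"tx":0,"ty":0,"tz":0,"claw":-1}])

```text
time_s: 30.7
tcp_pos: [0.6135, 0.0294, 0.0461]
tool_rot: [-0.0, 0.175, 0.984, -0.002]
ft_force: [-4.4, -8.4, 8.7]
gripper_width: 0.0119
grasp_force: 20.0
```

Call:
arm_command(rows=[{"rx":0,"ry":0,"rz":0,"tx":0,"ty":0,"tz":0,"claw":-0.2},{"rx":0,"ry":0,"rz":0,"tx":0,"ty":0,"tz":0,"claw":-0.2},{"rx":0,"ry":0,"rz":0,"tx":0,"ty":0,"tz":0,"claw":-0.2},{"rx":0,"ry":0,"rz":0,"tx":0,"ty":0,"tz":0,"claw":-0.2},{"rx":0,"ry":0,"rz":0,"tx":0,"ty":0,"tz":0.3,"claw":-0.2},{"rx":0,"ry":0,"rz":0,"tx":0,"ty":0,"tz":0.7,"claw":-0.2},{"rx":0,"ry":0,"rz":0,"tx":0,"ty":0,"tz":0.8,"claw":-0.2},{"rx":0,"ry":0,"rz":0,"tx":0,"ty":0,"tz":0.8,"claw":-0.2},{"rx":0,"ry":0,"rz":0,"tx":0,"ty":0,"tz":0.5,"claw":-0.2},{"rx":0,"ry":0,"rz":0,"tx":0,"ty":0,"tz":0,"claw":-0.2}])

```text
time_s: 31.53
tcp_pos: [0.6177, 0.0321, 0.2082]
tool_rot: [0.006, 0.175, 0.985, 0.001]
ft_force: [0.6, -0.4, -0.1]
gripper_width: 0.0347
grasp_force: 0.0
```

Call:
arm_command(rows=[{"rx":0,"ry":0,"rz":0,"tx":0,"ty":0,"tz":0,"claw":-0.2},{"rx":0,"ry":0,"rz":0,"tx":0,"ty":0,"tz":0,"claw":-0.2},{"rx":0,"ry":0,"rz":0,"tx":0,"ty":0,"tz":0,"claw":-0.2},{"rx":0,"ry":0,"rz":0,"tx":0,"ty":0,"tz":0,"claw":-0.2},{"rx":0,"ry":0,"rz":0,"tx":0,"ty":0,"tz":0,"claw":-0.2},{"rx":0,"ry":0,"rz":0,"tx":0,"ty":0,"tz":0,"claw":-0.2},{"rx":0,"ry":0,"rz":0,"tx":0,"ty":0,"tz":0,"claw":-0.2},{"rx":0,"ry":0,"rz":0,"tx":0,"ty":0,"tz":0,"claw":-0.2},{"rx":0,"ry":0,"rz":0,"tx":0,"ty":0,"tz":0,"claw":-0.2},{"rx":0,"ry":0,"rz":0,"tx":0,"ty":0,"tz":0,"claw":-0.2}])

```text
time_s: 32.37
tcp_pos: [0.6138, 0.0319, 0.2003]
tool_rot: [0.0, 0.175, 0.985, -0.0]
ft_force: [1.3, -0.9, -0.4]
gripper_width: 0.035
grasp_force: 0.0
```

Run:
```python
from h import *
c=shot("wrist","w10"); s=arm.sense();print(s["tcp_pos"],s["ft_force"],s["gripper_width"])
V=c["pixels"].min(2)
def prof(x,ys,z): return [int(V[tuple(np.round(proj(c,np.r_[C+Rt@np.array([x,y]),z])).astype(int)[::-1])]) for y in ys]
ys=np.arange(-.04,.125,.0025)
for x in(.022,.03,.04): print(x,list(zip((ys*1000).round(1).tolist(),prof(x,ys,.033))))
ad=[(x,prof(-.068*0+x,[-.068],.035)[0]) for x in np.arange(-.1,.02,.005)];print("ad",[v for _,v in ad])
print("term x",prof(-.064,np.arange(-.035,.12,.005),.026))
```

```text
[0.61374968 0.03186588 0.2003279 ] [ 0.90090833  0.15601845 -0.1211069 ] 0.03465271942297309
0.022 [(-40.0, 83), (-37.5, 81), (-35.0, 81), (-32.5, 82), (-30.0, 81), (-27.5, 83), (-25.0, 86), (-22.5, 31), (-20.0, 26), (-17.5, 32), (-15.0, 25), (-12.5, 31), (-10.0, 29), (-7.5, 21), (-5.0, 121), (-2.5, 122), (0.0, 125), (2.5, 128), (5.0, 128), (7.5, 126), (10.0, 128), (12.5, 127), (15.0, 128), (17.5, 127), (20.0, 127), (22.5, 128), (25.0, 129), (27.5, 111), (30.0, 113), (32.5, 126), (35.0, 126), (37.5, 126), (40.0, 129), (42.5, 130), (45.0, 130), (47.5, 133), (50.0, 114), (52.5, 129), (55.0, 128), (57.5, 127), (60.0, 128), (62.5, 127), (65.0, 127), (67.5, 126), (70.0, 127), (72.5, 127), (75.0, 179), (77.5, 219), (80.0, 218), (82.5, 212), (85.0, 169), (87.5, 218), (90.0, 217), (92.5, 218), (95.0, 217), (97.5, 217), (100.0, 217), (102.5, 221), (105.0, 156), (107.5, 152), (110.0, 131), (112.5, 95), (115.0, 99), (117.5, 94), (120.0, 97), (122.5, 104)]
0.03 [(-40.0, 83), (-37.5, 153), (-35.0, 168), (-32.5, 169), (-30.0, 167), (-27.5, 166), (-25.0, 174), (-22.5, 32), (-20.0, 32), (-17.5, 107)
[... 1153 characters left out ...]
221), (40.0, 220), (42.5, 219), (45.0, 221), (47.5, 223), (50.0, 176), (52.5, 221), (55.0, 220), (57.5, 220), (60.0, 168), (62.5, 126), (65.0, 120), (67.5, 131), (70.0, 221), (72.5, 221), (75.0, 218), (77.5, 219), (80.0, 218), (82.5, 219), (85.0, 181), (87.5, 221), (90.0, 217), (92.5, 219), (95.0, 218), (97.5, 220), (100.0, 219), (102.5, 221), (105.0, 153), (107.5, 154), (110.0, 124), (112.5, 118), (115.0, 116), (117.5, 115), (120.0, 118), (122.5, 110)]
ad [147, 147, 86, 82, 83, 86, 37, 39, 39, 37, 36, 57, 59, 11, 43, 22, 36, 43, 35, 35, 32, 47, 65, 112]
term x [90, 88, 89, 62, 33, 40, 113, 113, 43, 109, 64, 106, 112, 41, 108, 131, 64, 59, 60, 62, 62, 62, 59, 55, 55, 57, 58, 69, 64, 148, 66]
```

```bash
python3 -c "
from rig import arm
print(arm.finish_job())"
```

```text
the job is handed in; nothing more can be done
None
```

The job is handed in at about 32 s of the 72 s limit: adapter and terminal lie in their pockets and both cartons are packed against the channel's left end, as measured in the last wrist image, though no verdict was returned.

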